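Put the shoe brush away bristles up

ROBOT

A 6-joint arm with a two-finger parallel gripper is mounted at the origin on the work surface. World frame = base frame: x ahead of the robot, y to its left, z up, the work surface at z = 0. Lengths are in m, angles in rad, forces in N, time in s.
With the tool pointing down it reaches from about 0.275 to 0.85 m from the base axis. Payload 19 kg.
Tool frame: the origin (TCP) lies at the very end of the fingers, on their centre line; the grasp point (between the pads) lies 19 mm behind it; z points along the fingers, x is the direction in which the jaws open and shut, and the axes are right-handed (so a half turn about z gives the same grasp; the last joint's range is limited). The gripper opens to 85 mm and grips with 20 to 120 N. Pads are 22 mm wide; open, the fingers measure 114 mm over their backs; the gripper's body (76 mm by 85 mm) begins 54 mm behind the grasp point. The pads swing forward as they close: fully open they stand 13 mm farther back than shut.
Start: joints at [-1.4, 0.15, 1.437, -0, 1.554, -0.134], TCP at [0.173, -0.548, 0.198] pointing down, gripper open.
Joint ranges: [-2.8, 2.8], [-0.68, 2.1], [0.12, 2.68], [-1.39, 4.53], [0.16, 2.79], [-2.81, 2.81]. Speed limits (rad/s): [1.89, 1.89, 2.22, 3.01, 3.01, 3.01].

INTERFACE

Orientations are given as a rotation vector (axis times angle).
In Python, from station import manip gives the robot as it stands.
- The arm moves only by the tool servo_tool, never from a script. Its argument "series" is a list of rows, each a list of 7 numbers: the turn, a rotation vector about the world's x, y, z in units of 6 degrees (1.0 is 6 degrees), then the shift along the world's x, y, z in units of 30 mm (1.0 is 30 mm), then the closure in counts, from 0 (fully open) to 255 (shut). A call has 1 to 20 rows; each row is the pose to reach, as a shift and turn from the pose measured when the call began; what a row does not reach only later rows make up. A row lasts 1/12 s, in which the tool goes at most 41.7 mm and 7.16 degrees, less where a joint would pass 70% of its speed; a pose out of reach is approached as far as the arm can. A call with a gripper value outside its range is refused whole. The fingers move at their own pace and stop on an object; "grip_force" is the grip in N (left out, the last holds). Time passes only in rows, so rows that repeat a pose let the fingers close. It gives the time, the measured TCP pose, the force and the opening at its end, in the units of the state.
- manip.get_obs(): the state, without advancing time (a new reading comes with each control period).
- manip.camera(name): name is "scene" or "side" or "wrist"; returns a dict with "color" (480x640x3 uint8, red, green, blue), "K" (3x3 intrinsics, pixels), "eye" and "attitude" of the camera in the world; the wrist camera has in their place "tool_from_camera" (4x4, takes a point from camera to tool coordinates, whose origin is the TCP and whose axes are the tool frame's). Camera axes: x right, y down, z forward; pixel columns grow to the right and rows downward; lengths in m; the calibration is good to about 2 mm. A picture is of the moment at which its call begins: read the wrist's pose just before it. There is no depth.
- manip.close_job(): hands the job in, once; it reports no verdict.
The state is a dict: "time_s": time; "joints": joint angles; "qvel": joint speeds; "joint_efforts": joint torques, N m; "tool_pos": TCP position; "tool_rot": TCP orientation; "force": force on the tool from outside, world axes, zero at the start; "torque": the same for the moment, N m; "finger_gap": opening from 0.0 (shut) to 1.0 (fully open).
Only numpy, scipy, OpenCV 4.12 (cv2) and the standard library are available. Lean on these libraries where they do the work, as an engineer would, in place of code of your own. Each camera call takes 0.05 s, during which the arm holds its last target.

TASK

Turn the shoe brush over and set it, without dropping it, into the shallow pocket of the open kit drawer, lying flat on its wooden back with the bristles facing up. Then push the drawer fully home, and leave everything else where it stands.

Things in the scene. Friction and masses are not known exactly. Their poses are not given: they have to be found in the camera images.
- brush: Shoe brush, a block 96 (x) by 46 (y) by 42 (z) mm, 110 g: wooden back 20 thick, stiff bristles 22 long, flush with the back on all sides, so it can stand on an end; bristles may be gripped like the wood. Origin: centre of the bristle-tip face; +z points from the tips out through the wooden back (outer face at z = +42). Starts on the tray, bristles down, +z up.
- pocket (a point): Centre of the pocket's floor in the drawer, 16 mm above the table. x: into the kit unit, y: left seen from the robot. Inside 54 (x) by 104 (y); walls 5 thick, 9 high, so a brush in it stands 33 out. The drawer's front panel (inner face 62 in front, top 48 above this floor) and side walls (24 high) surround it; a fixed tin (48 across, 19 high) lies 117 to its right.
- drawer_front (a point): Middle of the outer face of the drawer's flat grey front panel, 36 mm above the table; panel 256 wide, 12 thick, from 8 to 64 above the table, no handle. Its x axis is the direction to push the drawer home.
- drawer (a joint): How far the drawer is open, in m: 0 = fully home against its stop, 0.22 = open limit. It slides with 2.5 N friction towards the robot to open.
- kit_front (a point): White pull-out kit unit, fixed, 260 x 260 mm, 82 high; the drawer slides out of its face that looks at the robot. This point: middle of its top front edge, 82 above the table; x: the direction in which the drawer closes. Inner height 74: a brush lying in the pocket (top 58 above the table) passes under its top.
- tray: Black ribbed plastic drip tray, fixed, 340 (its x) x 300 (its y), rim 12 high, rib tops (where things rest) 6 above the table. Origin: centre of its underside. Lengths in mm.
- tub: Bystander: flip-top grey tub, 89 x 69 x 76 high (mm), origin at its underside's centre.
- shaker: Bystander: stainless steel shaker, 70 across, 150 high (mm), origin at its underside's centre.
- spray: Bystander: closed spray bottle, 70 across, 205 high (mm), origin at its underside's centre.
- spatula: Bystander: blue silicone spatula 220 long, lying flat on the tray behind the brush (mm), 12 high; origin on its underside, 105 from the blade end, x along it towards the blade.
- tin: Bystander: flat closed polish tin, 66 across, 24 high, on the table between tray and kit unit (mm), origin at its underside's centre.
- can: Bystander: grey can, 66 across, 130 high, standing off to the robot's right (mm), origin at its underside's centre.
There are look-alikes about, which are no part of the job. There is more than one size of the brush; the one meant has the size given above.

How it is judged:
By the outcome, as a careful person would: the job done as asked, in the order asked, and still so for the second after the job is handed in, with the robot touching nothing.
It also fails if it takes over 72 s, if anything falls off the work surface, if the arm or the gripper's body presses on something with over 40 N, if the wrist force passes 120 N, or if a joint passes its speed limit or range.

## Working session

There is one attempt and no reset: what is moved stays moved. The work goes in short steps, Python scripts to look and compute and a tool call to move; the robot and the scene stay as the last step left them, time stands still between calls to the robot, and variables do not carry over. Pictures are saved under pics/ and viewed, and the job is handed in when it is done.

Besides the shell and the picture viewer there is one more tool, called after ">>>" by a JSON object that holds its "op" and its "data". servo_tool: Moves the arm, as the interface text tells. Its arguments: {"type":"object","properties":{"series":{"type":"array"},"grip_force":{"type":"number"}},"required":["series"]}

```bash
mkdir -p pics; ls
cat > h.py <<'E'
import numpy as np,cv2
from scipy.spatial.transform import Rotation as R
from station import manip
def snap(n,f):
    o=manip.get_obs(); c=manip.camera(n)
    cv2.imwrite('pics/'+f,c['color'][:,:,::-1]); 
    if n=='wrist':
        T=np.eye(4);T[:3,:3]=R.from_rotvec(o['tool_rot']).as_matrix();T[:3,3]=o['tool_pos']
        M=T@np.array(c['tool_from_camera'])
    else:
        M=np.eye(4); a=np.array(c['attitude']); M[:3,:3]=R.from_rotvec(a).as_matrix() if a.shape==(3,) else (a if a.shape==(3,3) else None); M[:3,3]=c['eye']
    np.savez('pics/'+f+'.npz',M=M,K=c['K'])
    return o,c,M
def ray(f,uv):
    d=np.load('pics/'+f+'.npz');M=d['M'];K=d['K']
    r=M[:3,:3]@np.linalg.inv(K)@np.array([uv[0],uv[1],1.]);return M[:3,3],r/np.linalg.norm(r)
def atz(f,uv,z):
    p,r=ray(f,uv);return p+r*(z-p[2])/r[2]
def tri(*obs):
    A=np.zeros((3,3));b=np.zeros(3)
    for f,uv in obs:
        p,r=ray(f,uv);P=np.eye(3)-np.outer(r,r);A+=P;b+=P@p
    x=np.linalg.solve(A,b); return x
def proj(f,X):
    d=np.load('pics/'+f+'.npz');M=d['M'];K=d['K']
    c=M[:3,:3].T@(np.asarray(X)-M[:3,3]);q=K@c;return q[:2]/q[2]
E
python3 - <<'E'
from h import *
for n in ['scene','side','wrist']:
    o,c,M=snap(n,n+'0.png')
    print(n,{k:np.round(v,3).tolist() for k,v in c.items() if k!='color'})
print(o)
E
```

```text
pics
scene {'K': [[485.854, 0.0, 328.156], [0.0, 485.854, 245.705], [0.0, 0.0, 1.0]], 'eye': [1.156, -0.874, 0.943], 'attitude': [-2.15, -0.729, 0.379]}
side {'K': [[433.749, 0.0, 322.365], [0.0, 433.749, 247.03], [0.0, 0.0, 1.0]], 'eye': [-0.462, 0.476, 0.854], 'attitude': [-1.213, 2.115, -1.071]}
wrist {'K': [[399.428, 0.0, 321.605], [0.0, 399.428, 237.352], [0.0, 0.0, 1.0]], 'tool_from_camera': [[1.0, 0.001, 0.0, 0.002], [-0.001, 0.949, 0.316, -0.081], [-0.0, -0.316, 0.949, -0.177], [0.0, 0.0, 0.0, 1.0]]}
{'time_s': 0.1, 'joints': array([-1.39997196e+00,  1.50953357e-01,  1.43794218e+00, -1.96991586e-05,
        1.55380001e+00, -1.33975416e-01]), 'qvel': array([ 1.97248960e-03, -1.21824571e-03, -2.64337524e-03,  1.41093305e-03,
        1.44502105e-05,  9.66288429e-05]), 'joint_efforts': array([ 3.63371655e-03, -7.14384484e+01, -5.71797001e+01, -1.71340903e-04,
        7.17583724e-03, -2.16356699e-05]), 'tool_pos': array([ 0.17250328, -0.54824921,  0.1970383 ]), 'tool_rot': array([-2.53232700e+00,  1.85801064e+00,  1.26852873e-03]), 'force': array([-0.36894212,  0.35612272, -0.11772535]), 'torque': array([-0.01081398,  0.0122752 ,  0.01500894]), 'finger_gap': 1.0006318782076429}
```

View pics/scene0.png

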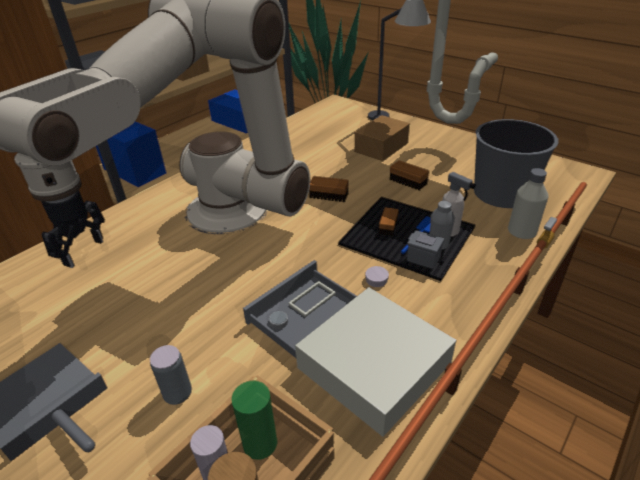

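View pics/side0.png

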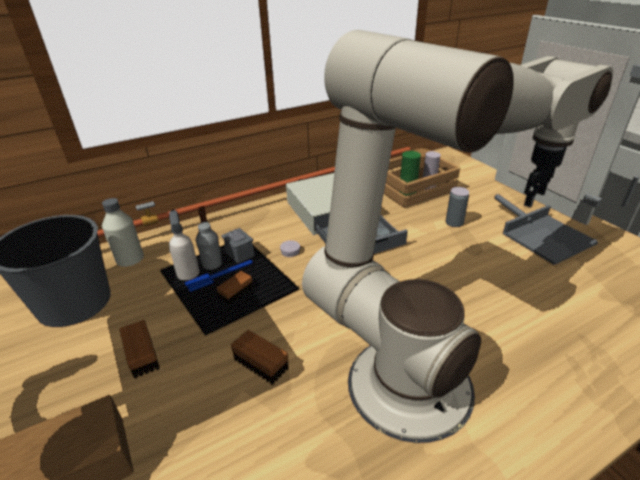

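View pics/wrist0.png

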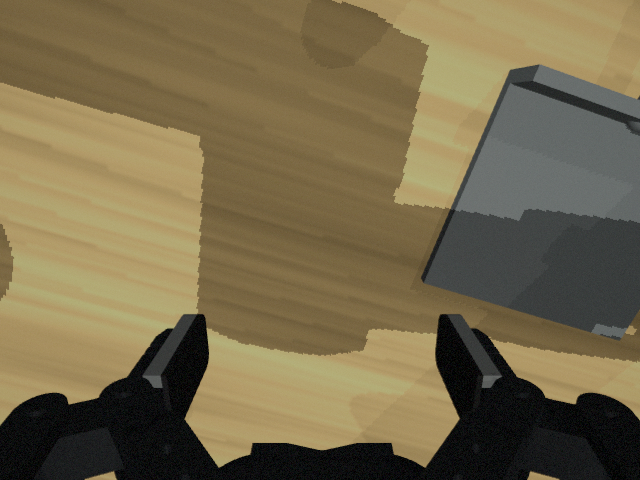

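The scene view shows the tray at (408,236) with a brush at (389,219), and the drawer with its pocket frame at (312,297). In the side view the tray brush is at (235,286). I'll enlarge these areas.

Run:
```python
from h import *
a=cv2.imread('pics/scene0.png');b=cv2.imread('pics/side0.png')
cv2.imwrite('pics/a1.png',cv2.resize(a[190:290,330:490],None,fx=5,fy=5,interpolation=cv2.INTER_CUBIC))
cv2.imwrite('pics/a2.png',cv2.resize(a[250:370,235:395],None,fx=5,fy=5,interpolation=cv2.INTER_CUBIC))
cv2.imwrite('pics/b1.png',cv2.resize(b[200:330,150:310],None,fx=4.6,fy=4.6,interpolation=cv2.INTER_CUBIC))
for n,uv,s,us in [('brush',(389,215),'side0.png',(235,284))]:
    print(tri(('scene0.png',uv),(s,us)))
print(atz('scene0.png',(312,297),.02),atz('scene0.png',(376,278),.02),atz('scene0.png',(408,236),.006))
```

```text
[0.50381807 0.23902377 0.04543977]
[ 0.52754018 -0.17210948  0.02      ] [ 0.62339614 -0.00561208  0.02      ] [0.58694176 0.23223207 0.006     ]
```

View pics/a1.png

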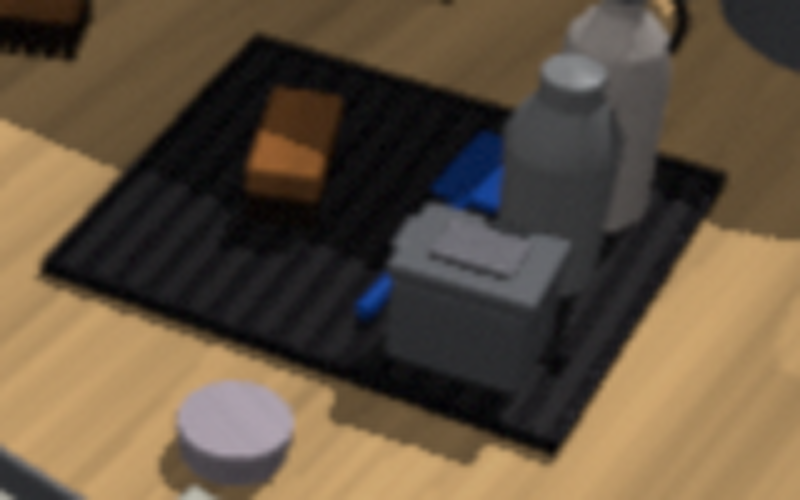

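View pics/a2.png

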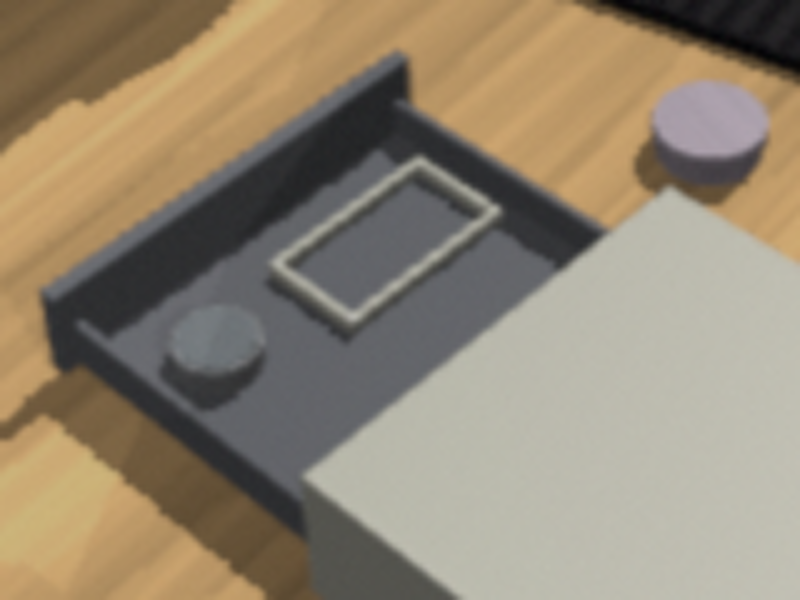

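View pics/b1.png

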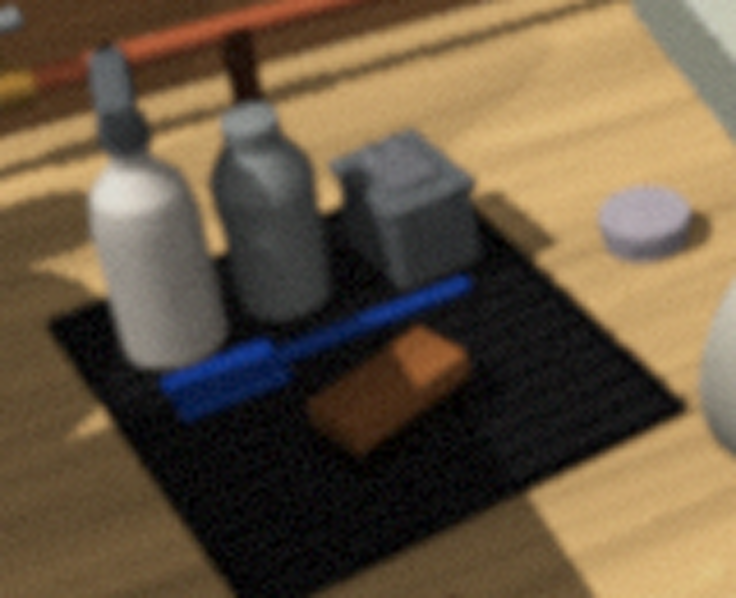

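Run:
```python
from h import *
A=lambda u,v:(330+u/5-.4,190+v/5-.4)
A2=lambda u,v:(235+u/5-.4,250+v/5-.4)
B=lambda u,v:(150+u/4.6-.4,200+v/4.6-.4)
for p in [(278,90),(343,96),(322,182),(248,172)]: print('A',atz('scene0.png',A(*p),.048).round(4))
for p in [(415,325),(470,352),(362,440),(308,408)]: print('B',atz('side0.png',B(*p),.048).round(4))
print('pocket top corners z=25mm')
for p in [(422,155),(502,208),(350,328),(268,265)]: print(atz('scene0.png',A2(*p),.025).round(4))
print('front panel top'); 
for p in [(400,52),(45,292)]: print(atz('scene0.png',A2(*p),.064).round(4))
print('kit top front')
for p in [(668,190),(303,473)]: print(atz('scene0.png',A2(*p),.082).round(4))
print('tray')
for p in [(258,35),(725,175),(550,460),(42,270)]: print(atz('scene0.png',A(*p),.012).round(4))
print('tin',atz('scene0.png',A(235,415),.024).round(4),'spat tip',atz('scene0.png',A(370,305),.015).round(4),
 [atz('side0.png',B(*p),.015).round(3) for p in [(470,285),(180,415),(165,380),(292,380),(270,345)]])
print('drawer tin',atz('scene0.png',A2(215,338),.035))
```

```text
A [0.4742 0.2708 0.048 ]
A [0.5119 0.2899 0.048 ]
A [0.5514 0.2011 0.048 ]
A [0.5087 0.1828 0.048 ]
B [0.5476 0.2022 0.048 ]
B [0.5033 0.1819 0.048 ]
B [0.459 0.27  0.048]
B [0.5044 0.2886 0.048 ]
pocket top corners z=25mm
[ 0.5053 -0.1141  0.025 ]
[ 0.5668 -0.1211  0.025 ]
[ 0.5581 -0.2388  0.025 ]
[ 0.4938 -0.2301  0.025 ]
front panel top
[ 0.4695 -0.0874  0.064 ]
[ 0.4446 -0.3393  0.064 ]
kit top front
[ 0.6634 -0.1063  0.082 ]
[ 0.6361 -0.3598  0.082 ]
tray
[0.398  0.3666 0.012 ]
[0.7313 0.4047 0.012 ]
[0.7694 0.0957 0.012 ]
[0.4372 0.0634 0.012 ]
tin [0.6145 0.0106 0.024 ] spat tip [0.6191 0.151  0.015 ] [array([0.611, 0.142, 0.015]), array([0.58 , 0.354, 0.015]), array([0.62 , 0.353, 0.015]), array([0.576, 0.281, 0.015]), array([0.619, 0.282, 0.015])]
drawer tin [ 0.51408694 -0.2922979   0.035     ]
```

```bash
cat >> h.py <<'E'
def tool(yaw,th,s=None):
    """tool rot: jaw x axis along horizontal dir angle yaw; pointing p=sin(th)*s - cos(th) z, s = dir yaw+90 ; degrees"""
    y,t=np.radians([yaw,th]); n=np.array([np.cos(y),np.sin(y),0]); s=np.array([-np.sin(y),np.cos(y),0])
    p=np.sin(t)*s-np.cos(t)*np.array([0,0,1.]); return R.from_matrix(np.column_stack([n,np.cross(p,n),p]))
def cmd(Rt,grasp=None,tcp=None):
    o=manip.get_obs(); R0=R.from_rotvec(o['tool_rot']); 
    if tcp is None: tcp=np.array(grasp)+.019*Rt.as_matrix()[:,2]
    r=(Rt*R0.inv()).as_rotvec(degrees=True)/6; d=(np.array(tcp)-o['tool_pos'])/.03
    print('cmd',np.r_[r,d].round(2).tolist(),'tcp',np.round(tcp,4))
def st():
    o=manip.get_obs();m=R.from_rotvec(o['tool_rot']).as_matrix()
    print('t',round(o['time_s'],2),'tcp',o['tool_pos'].round(4),'x',m[:,0].round(3),'z',m[:,2].round(3),'j',o['joints'].round(3),'F',o['force'].round(1),'gap',round(o['finger_gap'],3))
E
python3 - <<'E'
from h import *
st(); cmd(tool(22,0),tcp=(.507,.236,.27))
A=lambda u,v:(330+u/5-.4,190+v/5-.4)
print('others', atz('scene0.png',(328,185),.04),atz('scene0.png',(408,172),.04), atz('scene0.png',(166,353),.13))
E
```

```text
t 0.15 tcp [ 0.1725 -0.5483  0.1972] x [ 0.3   -0.954 -0.001] z [-0.     0.001 -1.   ] j [-1.4    0.151  1.438 -0.     1.554 -0.134] F [-0.5  0.4 -0.1] gap 1.006
cmd [-0.0, -0.01, 15.76, 11.15, 26.14, 2.43] tcp [0.507 0.236 0.27 ]
others [0.22774042 0.28163401 0.04      ] [0.40891497 0.52642263 0.04      ] [ 0.46148587 -0.572214    0.13      ]
```

>>> {"op": "servo_tool", "data": {"series": [[0,0,2,2,2,3,0],[0,0,11,11.5,12,3.5,0],[0,0,11,11.5,12,3.5,0],[0,0,11,11.5,12,3.5,0],[0,0,11,11.5,12,3.5,0],[0,0,11,11.5,12,3.5,0],[0,0,11,11.5,12,3.5,0],[0,0,11,11.5,12,3.5,0],[0,0,11,11.5,12,3.5,0],[0,0,11,11.5,12,3.5,0],[0,0,11,11.5,12,3.5,0],[0,0,11,11.5,12,3.5,0],[0,0,11,11.5,12,3.5,0],[0,0,11,11.5,12,3.5,0],[0,0,11,11.5,12,3.5,0],[0,0,11,11.5,12,3.5,0],[0,0,11,11.5,12,3.5,0],[0,0,11,11.5,12,3.5,0]]}}

```text
time_s: 1.65
tool_pos: [0.5169, -0.1891, 0.3021]
tool_rot: [-3.136, 0.181, 0.002]
force: [-0.4, 0.0, 0.1]
finger_gap: 0.997
```

Run:
```python
from h import *
st(); snap('wrist','w1.png'); cmd(tool(22,0),tcp=(.507,.236,.25))
```

```text
t 1.65 tcp [ 0.5169 -0.1891  0.3021] x [ 0.993 -0.115 -0.001] z [-0.001  0.    -1.   ] j [-0.491  0.087  1.301 -0.     1.755 -0.375] F [-0.4  0.   0.1] gap 0.997
cmd [0.0, -0.01, 4.77, -0.33, 14.17, -1.74] tcp [0.507 0.236 0.25 ]
```

View pics/w1.png

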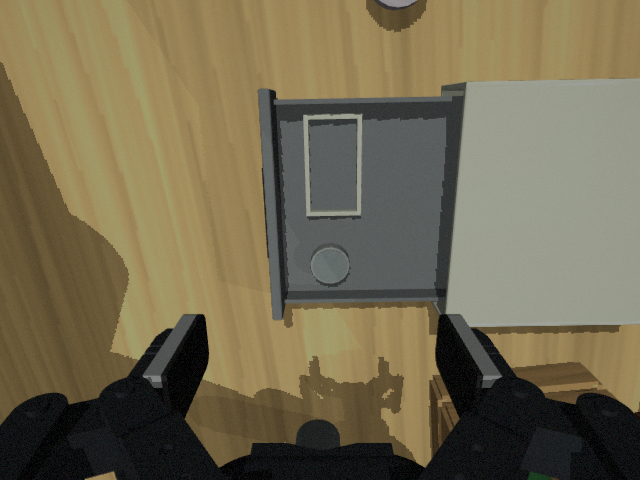

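The pocket's outer frame corners lie at (303,115), (363,115), (361,217) and (305,217). The panel's top outer edge runs from (260,91) to (273,320).

Run:
```python
from h import *
f='w1.png'
a=cv2.imread('pics/'+f);cv2.imwrite('pics/w1c.png',cv2.resize(a[75:335,240:480],None,fx=2.3,fy=2.3,interpolation=cv2.INTER_CUBIC))
C=[atz(f,p,.025) for p in [(303.5,114.5),(363,114.5),(361.5,217),(305,217)]]
print(np.round(C,4),np.mean(C,0))
S=[tri((f,p),('scene0.png',(235+q[0]/5-.4,250+q[1]/5-.4))) for p,q in zip([(303.5,114.5),(363,114.5),(361.5,217),(305,217)],[(422,155),(502,208),(350,328),(268,265)])]
print('tri',np.round(S,4),np.mean(S,0))
print('panel',[atz(f,p,.064).round(4) for p in [(260,91),(273,320),(275,91),(285,320)]])
print('kit',[atz(f,p,.082).round(4) for p in [(466,82),(447,325)]])
```

```text
[[ 0.5057 -0.1188  0.025 ]
 [ 0.57   -0.1262  0.025 ]
 [ 0.5588 -0.2412  0.025 ]
 [ 0.4926 -0.2336  0.025 ]] [ 0.53175852 -0.17992738  0.025     ]
tri [[ 0.5069 -0.1179  0.0287]
 [ 0.5698 -0.1257  0.0302]
 [ 0.559  -0.2403  0.027 ]
 [ 0.4939 -0.2321  0.0271]] [ 0.53239011 -0.17903661  0.02825334]
panel [array([ 0.4681, -0.0914,  0.064 ]), array([ 0.4421, -0.3433,  0.064 ]), array([ 0.4827, -0.0931,  0.064 ]), array([ 0.4561, -0.3449,  0.064 ])]
kit [array([ 0.6618, -0.1064,  0.082 ]), array([ 0.6403, -0.3621,  0.082 ])]
```

View pics/w1c.png

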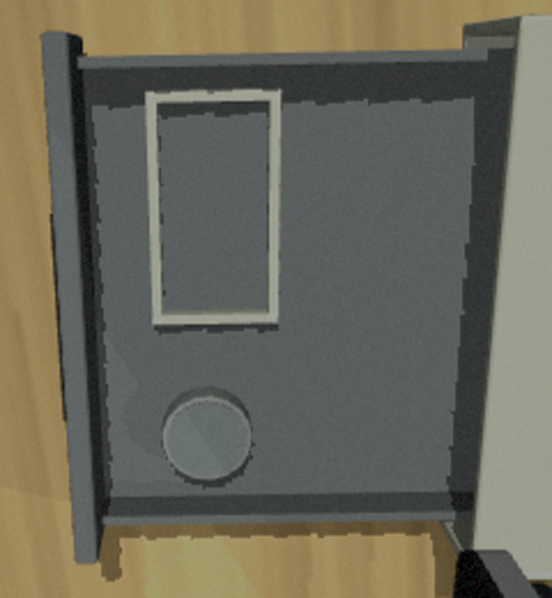

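>>> {"op": "servo_tool", "data": {"series": [[0,0,4.8,-0.3,14,-1,0],[0,0,4.8,-0.3,14,-1,0],[0,0,4.8,-0.3,14,-1,0],[0,0,4.8,-0.3,14,-1,0],[0,0,4.8,-0.3,14,-1,0],[0,0,4.8,-0.3,14,-1,0],[0,0,4.8,-0.3,14,-1,0],[0,0,4.8,-0.3,14,-1,0],[0,0,4.8,-0.3,14,-1,0],[0,0,4.8,-0.3,14,-1,0],[0,0,4.8,-0.3,14,-1,0],[0,0,4.8,-0.3,14,-1,0],[0,0,4.8,-0.3,14,-1,0],[0,0,4.8,-0.3,14,-1,0]]}}

```text
time_s: 2.87
tool_pos: [0.5082, 0.2297, 0.2723]
tool_rot: [3.083, 0.602, -0.001]
force: [-0.8, -0.3, 0.5]
finger_gap: 0.997
```

Run:
```python
from h import *
st(); snap('wrist','w2.png')
```

```text
t 2.87 tcp [0.5082 0.2297 0.2723] x [ 0.927  0.376 -0.001] z [-0.001 -0.001 -1.   ] j [ 0.286  0.101  1.344 -0.     1.697 -0.099] F [-0.8 -0.3  0.5] gap 0.997
```

View pics/w2.png

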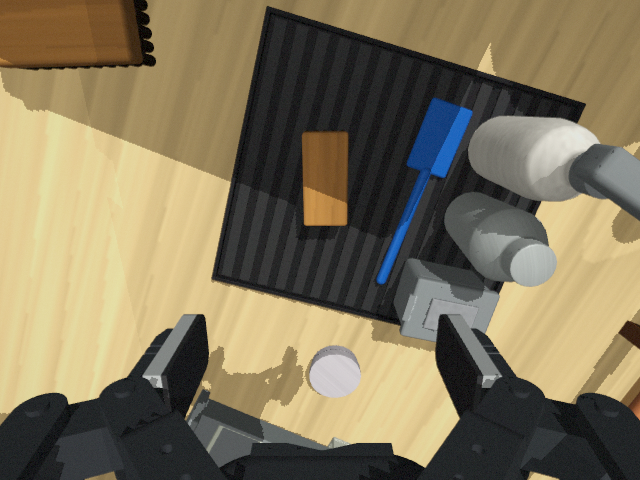

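Brush top corners in this view: (303,132), (348,131), (347,226), (304,226). The spatula and bottles are well to the right of it.

Run:
```python
from h import *
f='w2.png'
P=[(302.5,131.5),(348.5,131),(347.5,226),(304,226.5)]
C=np.array([atz(f,p,.048) for p in P]);print(C.round(4),C.mean(0))
Q=[(343,96),(278,90)]
A=lambda q:(330+q[0]/5-.4,190+q[1]/5-.4)
# match corners to scene order
S=[(278,90),(343,96),(322,182),(248,172)]
T=[tri((f,p),('scene0.png',A(q))) for p,q in zip(P,S)];print(np.round(T,4),np.mean(T,0))
d=(C[0]+C[1]-C[2]-C[3]);print('long axis deg',np.degrees(np.arctan2(d[1],d[0])))
d=(C[1]+C[2]-C[0]-C[3]);print('short deg',np.degrees(np.arctan2(d[1],d[0])), np.linalg.norm(C[1]-C[0]),np.linalg.norm(C[2]-C[1]))
```

```text
[[0.4703 0.2724 0.048 ]
 [0.5116 0.2897 0.048 ]
 [0.5489 0.2007 0.048 ]
 [0.5068 0.183  0.048 ]] [0.50941259 0.23645685 0.048     ]
[[0.4714 0.2729 0.0459]
 [0.5118 0.2898 0.048 ]
 [0.55   0.2011 0.0475]
 [0.5075 0.1832 0.0474]] [0.51018298 0.23675987 0.04719645]
long axis deg 112.48806847974728
short deg 22.79804735583664 0.04475642995079141 0.09655151709153224
```

Run:
```python
from h import *
Rt=tool(22.6,-35); p=Rt.as_matrix()[:,2]; s=np.array([-.384,.923,0])
g=np.array([.5095,.2365,.031])+.012*s
cmd(Rt,g-.07*p); cmd(Rt,g); print((.07*p/.03).round(2))
```

```text
cmd [-5.39, -2.22, 0.09, -0.49, 1.5, -6.66] tcp [0.4937 0.2746 0.0728]
cmd [-5.39, -2.22, 0.09, 0.02, 0.27, -8.57] tcp [0.5091 0.2375 0.0154]
[ 0.51 -1.24 -1.91]
```

>>> {"op": "servo_tool", "data": {"series": [[-3,-1.2,0,-0.5,1.5,-3,0],[-5.4,-2.2,0.1,-0.5,1.5,-6.7,0],[-5.4,-2.2,0.1,-0.5,1.5,-6.7,0],[-5.4,-2.2,0.1,-0.5,1.5,-6.7,0],[-5.4,-2.2,0.1,-0.5,1.5,-6.7,0],[-5.4,-2.2,0.1,-0.5,1.5,-6.7,0],[-5.4,-2.2,0.1,-0.5,1.5,-6.7,0],[-5.4,-2.2,0.1,-0.5,1.5,-6.7,0],[-5.4,-2.2,0.1,-0.5,1.5,-6.7,0],[-5.4,-2.2,0.1,-0.5,1.5,-6.7,0]]}}

```text
time_s: 3.75
tool_pos: [0.4949, 0.274, 0.0747]
tool_rot: [2.492, 0.495, 0.159]
force: [0.1, 0.2, -0.5]
finger_gap: 0.999
```

Run:
```python
from h import *
st(); snap('wrist','w3.png')
Rt=tool(22.6,-35); p=Rt.as_matrix()[:,2]; s=np.array([-.384,.923,0])
g=np.array([.5095,.2365,.031])+.012*s
cmd(Rt,g)
```

```text
t 3.75 tcp [0.4949 0.274  0.0747] x [0.924 0.383 0.003] z [ 0.221 -0.527 -0.821] j [ 0.713  0.37   1.554 -0.579  1.454  0.461] F [ 0.1  0.2 -0.5] gap 0.999
cmd [-0.03, 0.01, 0.01, 0.48, -1.22, -1.96] tcp [0.5091 0.2375 0.0154]
```

View pics/w3.png

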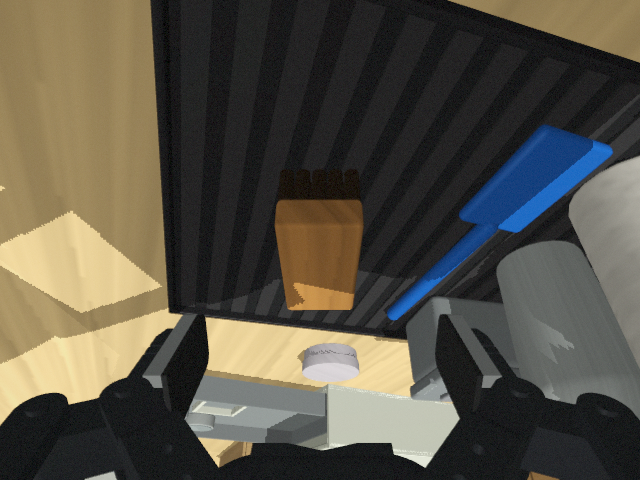

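The brush, at u≈319, is centred between the fingers, whose midpoint is u≈322. I'll descend and grip.

>>> {"op": "servo_tool", "data": {"series": [[0,0,0,0.16,-0.4,-0.65,20],[0,0,0,0.32,-0.8,-1.3,20],[0,0,0,0.48,-1.2,-1.95,20],[0,0,0,0.48,-1.2,-1.95,20],[0,0,0,0.48,-1.2,-1.95,20],[0,0,0,0.48,-1.2,-1.95,255],[0,0,0,0.48,-1.2,-1.95,255],[0,0,0,0.48,-1.2,-1.95,255],[0,0,0,0.48,-1.2,-1.95,255],[0,0,0,0.48,-1.2,-1.95,255],[0,0,0,0.48,-1.2,-1.95,255],[0,0,0,0.48,-1.2,-1.95,255],[0,0,0,0.48,-1.2,-1.95,255]], "grip_force": 45}}

```text
time_s: 4.88
tool_pos: [0.5095, 0.2391, 0.0175]
tool_rot: [2.492, 0.495, 0.162]
force: [-3.6, 2.9, 10.7]
finger_gap: 0.512
```

Run:
```python
from h import *
st(); snap('wrist','w4.png')
```

```text
t 4.88 tcp [0.5095 0.2391 0.0175] x [0.924 0.384 0.004] z [ 0.223 -0.526 -0.821] j [ 0.654  0.405  1.638 -0.607  1.323  0.483] F [-3.6  2.9 10.7] gap 0.512
```

View pics/w4.png

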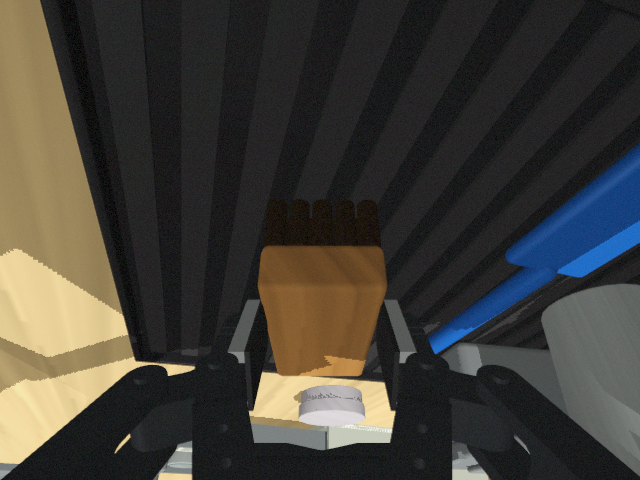

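Gripped: the gap reads 0.51 and the brush sits squarely between the pads. Next I'll lift it and turn it 90° to stand it on its end on the free table.

```bash
cat >> h.py <<'E'
def T4(Rm,p):
    T=np.eye(4);T[:3,:3]=Rm.as_matrix() if hasattr(Rm,'as_matrix') else Rm;T[:3,3]=p;return T
def cur():
    o=manip.get_obs();return T4(R.from_rotvec(o['tool_rot']),o['tool_pos'])
def cmdT(T):cmd(R.from_matrix(T[:3,:3]),tcp=T[:3,3])
E
python3 - <<'E'
from h import *
# brush frame: centre of block; X=jaw axis n, Y=s, Z up at start
B0=T4(R.from_euler('z',22.6,degrees=True),(.5095,.2365,.027))
G=np.linalg.inv(B0)@cur(); np.save('G1.npy',G); print(G.round(4))
up=R.from_euler('x',90,degrees=True)
for z in (.10,.05,.049):
    B=T4(R.from_euler('z',0,degrees=True)*up,(.40,.02,z)); cmdT(B@G)
    r=(B@G)[:3,2]; print(r.round(3))
B=T4(R.from_euler('z',12,degrees=True)*R.from_euler('x',45,degrees=True),(.45,.12,.13)); cmdT(B@G)
E
```

```text
[[ 1.000e+00 -3.200e-03  3.200e-03  1.000e-03]
 [-8.000e-04 -8.206e-01 -5.715e-01  2.400e-03]
 [ 4.500e-03  5.715e-01 -8.206e-01 -9.500e-03]
 [ 0.000e+00  0.000e+00  0.000e+00  1.000e+00]]
cmd [14.79, 2.95, -2.95, -3.62, -6.99, 2.83] tcp [0.401  0.0295 0.1024]
[ 0.003  0.821 -0.572]
cmd [14.79, 2.95, -2.95, -3.62, -6.99, 1.16] tcp [0.401  0.0295 0.0524]
[ 0.003  0.821 -0.572]
cmd [14.79, 2.95, -2.95, -3.62, -6.99, 1.13] tcp [0.401  0.0295 0.0514]
[ 0.003  0.821 -0.572]
cmd [7.17, 2.23, -1.67, -2.01, -3.69, 3.58] tcp [0.4493 0.1284 0.125 ]
```

>>> {"op": "servo_tool", "data": {"series": [[0,0,0,0,0,0.7,255],[0,0,0,0,0,1.6,255],[1,0.3,-0.2,-0.3,-0.5,2.6,255],[2,0.6,-0.5,-0.6,-1,3.4,255],[3,1,-0.8,-1,-1.6,3.6,255],[4,1.3,-1,-1.2,-2.1,3.6,255],[5,1.6,-1.2,-1.4,-2.6,3.6,255],[6,1.9,-1.4,-1.7,-3.1,3.6,255],[7.2,2.2,-1.7,-2,-3.7,3.6,255],[8.3,2.4,-1.9,-2.3,-4.2,3.6,255],[9.4,2.5,-2.1,-2.6,-4.7,3.6,255],[10.5,2.7,-2.3,-2.8,-5.2,3.6,255],[11.6,2.8,-2.5,-3.1,-5.7,3.6,255],[12.7,2.9,-2.7,-3.3,-6.2,3.4,255],[13.8,2.9,-2.9,-3.5,-6.7,3.2,255],[14.8,3,-2.9,-3.6,-7,3,255],[14.8,2.95,-2.95,-3.6,-7,2.8,255],[14.8,2.95,-2.95,-3.6,-7,2.8,255],[14.8,2.95,-2.95,-3.6,-7,2.8,255],[14.8,2.95,-2.95,-3.6,-7,2.8,255]]}}

```text
time_s: 6.6
tool_pos: [0.4019, 0.0293, 0.1023]
tool_rot: [-2.181, 0.002, -0.003]
force: [1.1, -0.1, -1.1]
finger_gap: 0.509
```

Run:
```python
from h import *
st(); snap('side','s5.png');snap('scene','c5.png');snap('wrist','w5.png')
G=np.load('G1.npy');B=cur()@np.linalg.inv(G);print(B.round(3))
a=cv2.imread('pics/s5.png')[180:420,200:480];b=cv2.imread('pics/c5.png')[130:330,200:440]
cv2.imwrite('pics/v5.png',np.hstack([cv2.resize(a,(420,360)),cv2.resize(b,(380,360))]))
```

```text
t 6.6 tcp [0.4019 0.0293 0.1023] x [ 1.    -0.003  0.001] z [ 0.003  0.82  -0.573] j [-0.741  0.182  1.946  0.663  1.736 -0.882] F [ 1.1 -0.1 -1.1] gap 0.509
[[ 1.    -0.003  0.002  0.401]
 [ 0.002  0.002 -1.     0.02 ]
 [ 0.003  1.     0.002  0.1  ]
 [ 0.     0.     0.     1.   ]]
```

View pics/v5.png

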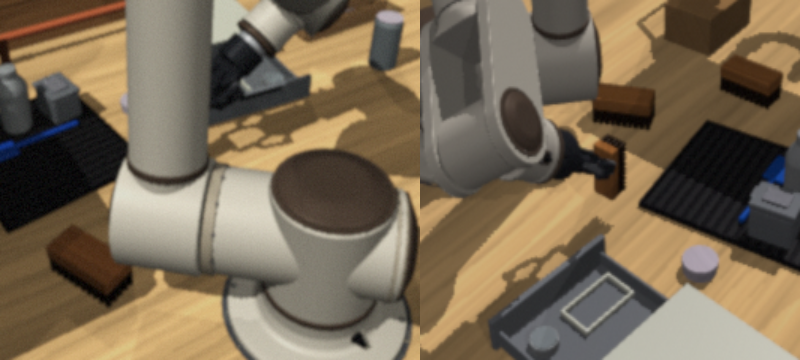

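View pics/w5.png

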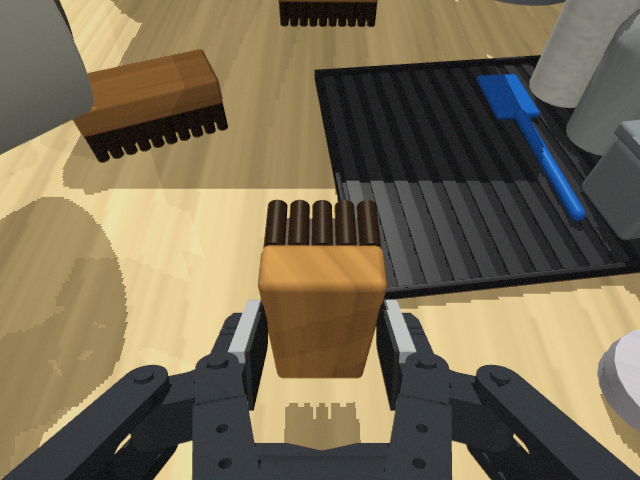

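The brush is held just as it was gripped, now upright with its bristles facing left (+y). I'll lower it to the table.

>>> {"op": "servo_tool", "data": {"series": [[0,0,0,0,0,-0.4,255],[0,0,0,0,0,-0.8,255],[0,0,0,0,0,-1.2,255],[0,0,0,0,0,-1.5,255],[0,0,0,0,0,-1.65,255],[0,0,0,0,0,-1.7,255],[0,0,0,0,0,-1.7,255],[0,0,0,0,0,-1.7,255]]}}

```text
time_s: 7.42
tool_pos: [0.4019, 0.0295, 0.0515]
tool_rot: [-2.181, 0.002, -0.003]
force: [0.6, 0.6, -1.1]
finger_gap: 0.511
```

Run:
```python
from h import *
st(); snap('scene','c6.png')
G=np.load('G1.npy');B=cur()@np.linalg.inv(G);print(B.round(4))
```

```text
t 7.42 tcp [0.4019 0.0295 0.0515] x [ 1.    -0.002  0.002] z [ 0.003  0.82  -0.573] j [-0.741  0.267  1.975  0.655  1.646 -0.953] F [ 0.6  0.6 -1.1] gap 0.511
[[ 1.     -0.003   0.0021  0.401 ]
 [ 0.0021  0.0017 -1.      0.02  ]
 [ 0.003   1.      0.0017  0.0492]
 [ 0.      0.      0.      1.    ]]
```

>>> {"op": "servo_tool", "data": {"series": [[0,0,0,0,0,-0.03,255],[0,0,0,0,0,-0.05,255],[0,0,0,0,0,-0.07,255],[0,0,0,0,0,-0.07,255]]}}

```text
time_s: 7.8
tool_pos: [0.402, 0.0294, 0.0497]
tool_rot: [-2.181, 0.001, -0.004]
force: [-0.3, -2.1, 2.9]
finger_gap: 0.51
```

>>> {"op": "servo_tool", "data": {"series": [[0,0,0,0,0,0,60],[0,0,0,0,0,0,30],[0,0,0,0,0,0,30],[0,0,0,0,0,0,30],[0,0,0,0,0,0,30],[0,0,0,0,-0.5,0.35,30],[0,0,0,0,-1.2,0.84,30],[0,0,0,0,-2.4,1.7,30],[0,0,0,0,-3.2,2.3,30],[0,0,0,0,-3.2,2.3,30],[0,0,0,0,-3.2,2.3,30]]}}

```text
time_s: 8.72
tool_pos: [0.4024, -0.0678, 0.119]
tool_rot: [-2.182, 0.002, -0.006]
force: [-0.6, 0.7, -0.6]
finger_gap: 0.88
```

Run:
```python
from h import *
st(); snap('scene','c7.png');snap('wrist','w7.png')
```

```text
t 8.72 tcp [ 0.4024 -0.0678  0.119 ] x [ 1.    -0.004  0.004] z [ 0.005  0.819 -0.574] j [-0.875  0.266  1.796  0.584  1.855 -0.94 ] F [-0.6  0.7 -0.6] gap 0.88
```

View pics/w7.png

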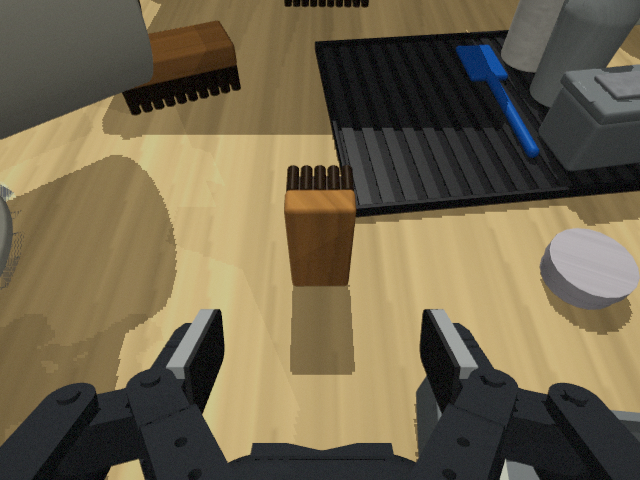

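The brush stands on its end. Its wooden face spans (285–355, 190–285). I'll check the predicted pose by overlaying it.

Run:
```python
from h import *
import itertools
outs=[]
for f,box,sc in [('w7.png',(250,140,130,170),3),('c7.png',(300,150,120,160),3)]:
    im=cv2.imread('pics/'+f); x,y,w,h=box
    c=cv2.resize(im[y:y+h,x:x+w],None,fx=sc,fy=sc,interpolation=cv2.INTER_CUBIC)
    for X in itertools.product((.401-.023,.401+.023),(.020-.021,.020+.021),(0,.096)):
        p=proj(f,X); print(f,np.round(X,3),p.round(1)); q=((p-[x,y]+.5)*sc).astype(int); cv2.circle(c,tuple(int(v) for v in q),3,(0,255,0),1)
    outs.append(cv2.resize(c,(390,510)))
cv2.imwrite('pics/v7.png',np.hstack(outs))
```

```text
w7.png [ 0.378 -0.001  0.   ] [291.6 283.6]
w7.png [ 0.378 -0.001  0.096] [282.9 207.1]
w7.png [0.378 0.041 0.   ] [293.6 242.3]
w7.png [0.378 0.041 0.096] [286.3 161.2]
w7.png [ 0.424 -0.001  0.   ] [347.4 283.6]
w7.png [ 0.424 -0.001  0.096] [355.8 207.1]
w7.png [0.424 0.041 0.   ] [345.5 242.3]
w7.png [0.424 0.041 0.096] [352.6 161.2]
c7.png [ 0.378 -0.001  0.   ] [310.2 249.9]
c7.png [ 0.378 -0.001  0.096] [308.8 224.8]
c7.png [0.378 0.041 0.   ] [318.7 243.2]
c7.png [0.378 0.041 0.096] [317.7 218.2]
c7.png [ 0.424 -0.001  0.   ] [321.8 255.6]
c7.png [ 0.424 -0.001  0.096] [320.9 230.3]
c7.png [0.424 0.041 0.   ] [330.3 248.7]
c7.png [0.424 0.041 0.096] [329.7 223.5]
```

View pics/v7.png

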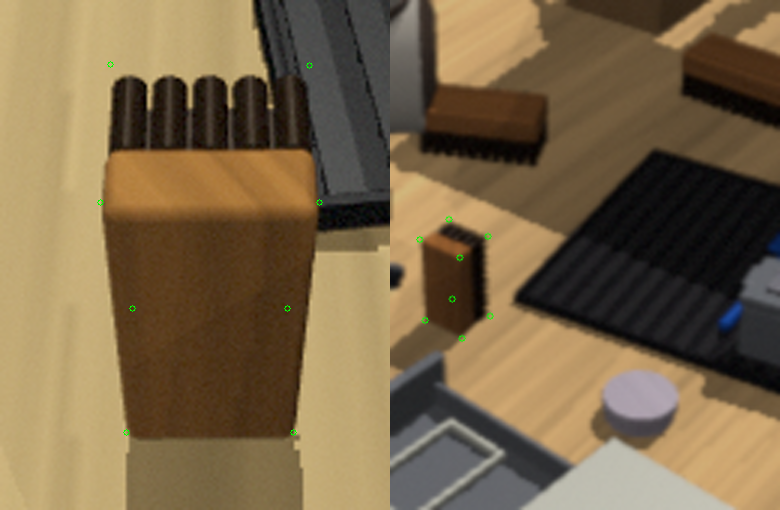

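Run:
```python
from h import *
im=cv2.imread('pics/w4.png');cv2.imwrite('pics/w4c.png',cv2.resize(im[230:430,180:440],None,fx=3,fy=3,interpolation=cv2.INTER_CUBIC))
c=manip.camera('wrist');Tc=np.array(c['tool_from_camera']);K=np.array(c['K'])
def onx(uv,x):
    r=Tc[:3,:3]@np.linalg.inv(K)@[uv[0],uv[1],1];p=Tc[:3,3];return p+r*(x-p[0])/r[0]
for uv in [(261,300),(247,300),(229,360),(250,408),(265,345)]: print(uv,onx(uv,-.023).round(4),onx(uv,-.030).round(4))
for uv in [(384,300),(398,300)]: print(uv,onx(uv,.023).round(4),onx(uv,.030).round(4))
```

```text
(261, 300) [-0.023  -0.01   -0.0414] [-0.03    0.0116  0.0001]
(247, 300) [-0.023  -0.0233 -0.0672] [-0.03   -0.0058 -0.0334]
(229, 360) [-0.023  -0.0203 -0.0935] [-0.03   -0.0019 -0.0678]
(250, 408) [-0.023   0.0123 -0.0734] [-0.03    0.0407 -0.0415]
(265, 345) [-0.023   0.0126 -0.0374] [-0.03    0.041   0.0054]
(384, 300) [ 0.023  -0.0128 -0.0468] [ 0.03    0.008  -0.0066]
(398, 300) [ 0.023  -0.0253 -0.0708] [ 0.03   -0.0083 -0.038 ]
```

View pics/w4c.png

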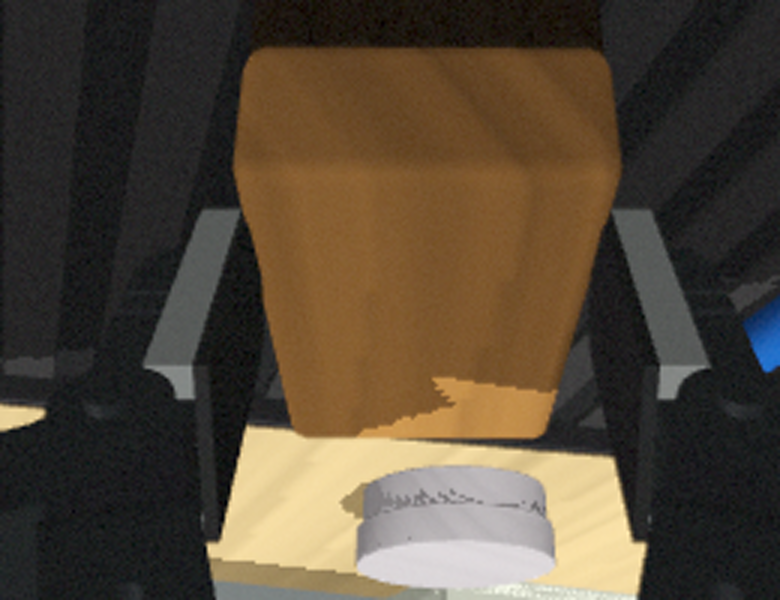

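Run:
```python
from h import *
G=np.load('G1.npy'); d=np.load('pics/w4.png.npz'); M=d['M']
B0=T4(R.from_euler('z',22.6,degrees=True),(.5095,.2365,.027))
for n,X in {'top+s':(-.023,.048,.021),'mid+s':(-.023,.048,.001),'bot+s':(-.023,.048,-.021),'top-s':(-.023,-.048,.021)}.items():
    print(n,proj('w4.png',(B0@np.r_[X,1])[:3]).round(1), 'R',proj('w4.png',(B0@np.r_[-np.array(X)[0],X[1:],1])[:3]).round(1))
Bi=np.linalg.inv(B0)@T4(R.from_matrix(cur()[:3,:3]),[0,0,0])
print('pad tip seen in brush frame',(G@[-.023,-.010,-.0414,1]).round(4),(G@[-.023,-.011,0,1]).round(4))
```

```text
top+s [253.6 287.2] R [387.5 286.5]
mid+s [258.7 240.1] R [382.  239.6]
bot+s [263.5 196.4] R [376.8 196. ]
top-s [278.  376.1] R [363.8 375.6]
pad tip seen in brush frame [-0.0221  0.0343  0.0187  1.    ] [-0.0219  0.0114 -0.0159  1.    ]
```

Run:
```python
from h import *
im=cv2.imread('pics/c6.png'); x,y,w,h=250,150,120,110
c=cv2.resize(im[y:y+h,x:x+w],None,fx=6,fy=5.4,interpolation=cv2.INTER_CUBIC)
G=np.load('G1.npy'); B=T4(R.from_euler('x',90,degrees=True),(.401,.0195,.0495)); T=B@G
for q,col in [((0,0,0),(0,255,0)),((0,0,-.019),(0,255,255)),((.023,0,-.041),(255,0,255)),((.023,0,-.0),(255,255,0))]:
    p=proj('c6.png',(T@np.r_[q,1])[:3]); print(q,p.round(1)); p=((p-[x,y]+.5)*[6,5.4]).astype(int); cv2.circle(c,(int(p[0]),int(p[1])),5,col,2)
cv2.imwrite('pics/c6c.png',c)
```

```text
(0, 0, 0) [321.8 234.6]
(0, 0, -0.019) [318.5 234.3]
(0.023, 0, -0.041) [320.5 236.7]
(0.023, 0, -0.0) [327.8 237.4]
```

View pics/c6c.png

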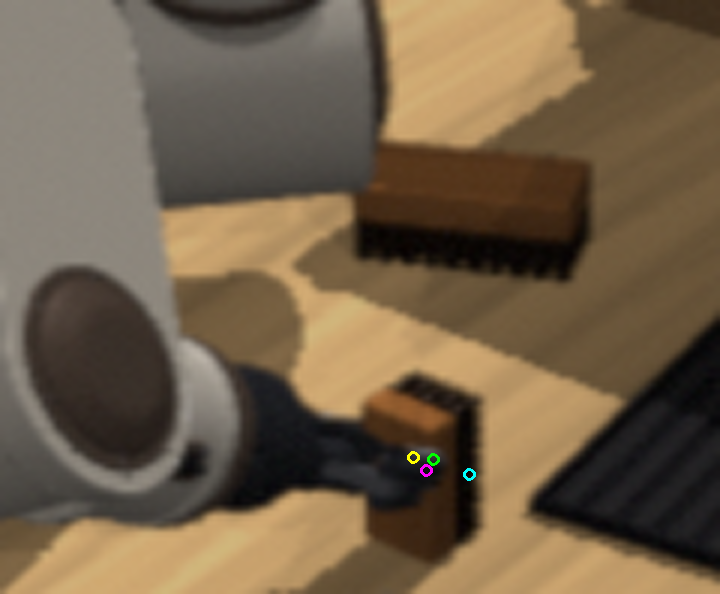

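Run:
```python
from h import *
T=T4(R.from_rotvec([-2.53232700e+00,1.85801064e+00,1.26852873e-03]),[0.17250328,-0.54824921,0.1970383])
outs=[]
for f,box in [('scene0.png',(30,180,100,110)),('side0.png',(490,120,110,121))]:
    x,y,w,h=box;im=cv2.imread('pics/'+f);c=cv2.resize(im[y:y+h,x:x+w],(400,440),interpolation=cv2.INTER_CUBIC);k=400/w
    for z in (0,-.013,-.026,-.04):
        for sx in (-.0425,.0425):
            p=proj(f,(T@[sx,0,z,1])[:3]);q=((p-[x,y]+.5)*k);cv2.circle(c,(int(q[0]),int(q[1])),2,(0,255,0) if z==0 else (255,255,0) if z==-.013 else (0,255,255) if z==-.026 else (255,0,255),-1)
    outs.append(c)
cv2.imwrite('pics/v8.png',np.hstack(outs))
```

```text
(no output)
```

View pics/v8.png

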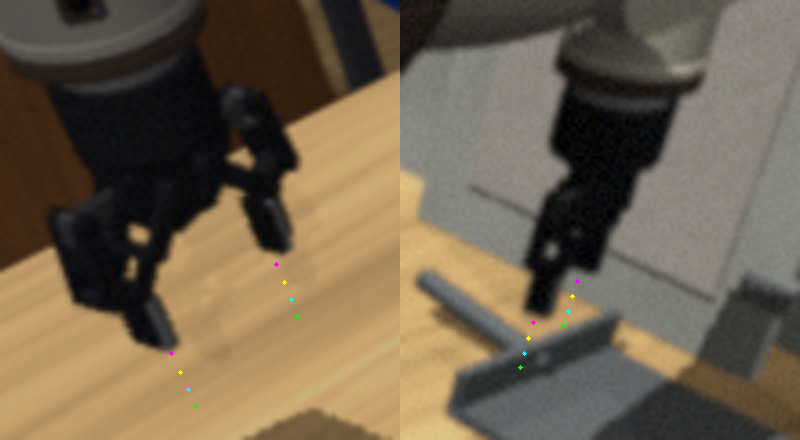

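The scene and side views show the visible fingertips about 30 mm short of the reported TCP: roughly 42 mm behind it when open, and about 36 mm at the brush width. The wrist view agrees. I'll correct for this in the second grasp.

Run:
```python
from h import *
st()
Rt=tool(0,-55);p=Rt.as_matrix()[:,2]
tip=np.array([.4015,.0155,.050]); tcp=tip+.036*p; pre=tcp-.085*p
cmd(tool(0,0),tcp=(.4015,.01,.24)); cmd(Rt,tcp=pre+[0,0,.05]); cmd(Rt,tcp=pre); cmd(Rt,tcp=tcp)
```

```text
t 8.87 tcp [ 0.4017 -0.0657  0.1182] x [ 1.    -0.002  0.002] z [ 0.003  0.82  -0.572] j [-0.872  0.267  1.799  0.584  1.854 -0.94 ] F [-0.7  0.5 -0.8] gap 0.881
cmd [-9.19, 0.02, 0.01, -0.01, 2.52, 4.06] tcp [0.4015 0.01   0.24  ]
cmd [-18.35, 0.03, -0.0, -0.01, 4.04, 0.33] tcp [0.4015 0.0556 0.1281]
cmd [-18.35, 0.03, -0.0, -0.01, 4.04, -1.34] tcp [0.4015 0.0556 0.0781]
cmd [-18.35, 0.03, -0.0, -0.01, 1.72, -2.96] tcp [ 0.4015 -0.014   0.0294]
```

>>> {"op": "servo_tool", "data": {"series": [[-0.5,0,0,0,0,1,0],[-1.5,0,0,0,0,2.2,0],[-2.7,0,0,0,0.3,3.3,0],[-3.9,0,0,0,0.8,4.1,0],[-5.1,0,0,0,1.3,4.4,0],[-6.3,0,0,0,1.8,4.4,0],[-7.5,0,0,0,2.4,4.4,0],[-8.7,0,0,0,3,4.4,0],[-9.9,0,0,0,3.5,4.4,0],[-11,0,0,0,4,4.2,0],[-12.1,0,0,0,4.5,4,0],[-13.2,0,0,0,4.8,3.6,0],[-14.3,0,0,0,4.8,3,0],[-15.4,0,0,0,4.8,2.4,0],[-16.5,0,0,0,4.8,1.6,0],[-17.6,0,0,0,4.6,0.8,0],[-18.3,0,0,0,4.4,0,0],[-18.3,0,0,0,4.2,-0.8,0],[-18.3,0,0,0,4.05,-1.2,0],[-18.3,0,0,0,4.05,-1.3,0]]}}

```text
time_s: 10.53
tool_pos: [0.4, 0.0555, 0.076]
tool_rot: [2.186, 0.008, -0.004]
force: [0.2, 0.0, 0.8]
finger_gap: 0.999
```

Run:
```python
from h import *
st(); snap('scene','c9.png');snap('wrist','w9.png')
Rt=tool(0,-55);p=Rt.as_matrix()[:,2]
tip=np.array([.4015,.0155,.050]); tcp=tip+.036*p; cmd(Rt,tcp=tcp)
```

```text
t 10.53 tcp [0.4    0.0555 0.076 ] x [ 1.     0.004 -0.006] z [ 0.    -0.817 -0.577] j [ 0.568  0.31   1.844 -0.761  1.62   0.782] F [0.2 0.  0.8] gap 0.999
cmd [-0.08, 0.01, -0.02, -0.01, -2.33, -1.68] tcp [ 0.4015 -0.014   0.0294]
```

View pics/w9.png

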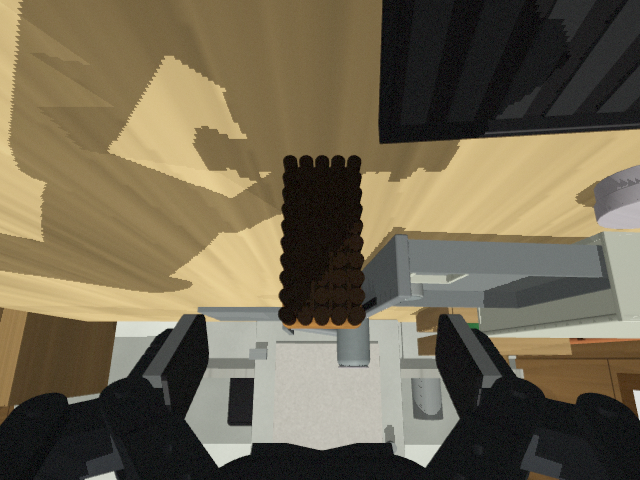

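View pics/c9.png

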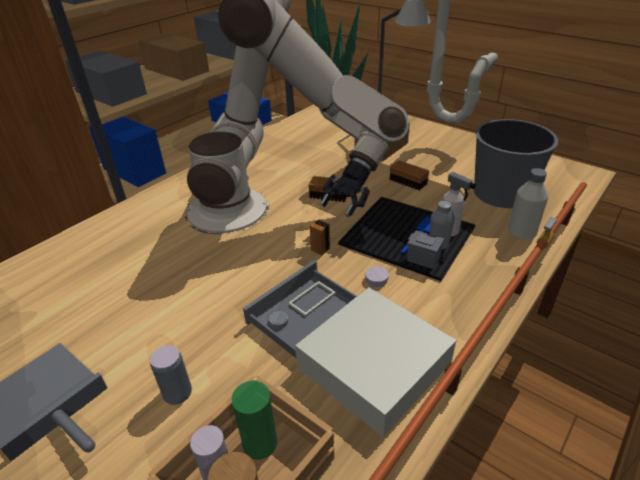

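The bristle face, (282–363, 155–325), is centred between the fingers at u≈322. I'll advance and grip.

>>> {"op": "servo_tool", "data": {"series": [[0,0,0,0,-0.6,-0.43,0],[0,0,0,0,-1.2,-0.86,0],[0,0,0,0,-1.8,-1.3,0],[0,0,0,0.03,-2.3,-1.66,0],[0,0,0,0.03,-2.3,-1.66,0],[0,0,0,0.03,-2.3,-1.66,60],[0,0,0,0.03,-2.3,-1.66,100],[0,0,0,0.03,-2.3,-1.66,255],[0,0,0,0.03,-2.3,-1.66,255],[0,0,0,0.03,-2.3,-1.66,255],[0,0,0,0.03,-2.3,-1.66,255],[0,0,0,0.03,-2.3,-1.66,255],[0,0,0,0.03,-2.3,-1.66,255]], "grip_force": 50}}

```text
time_s: 11.72
tool_pos: [0.4035, -0.0123, 0.0313]
tool_rot: [2.19, 0.001, 0.005]
force: [-0.7, 3.7, 12.2]
finger_gap: 0.532
```

Run:
```python
from h import *
st(); snap('scene','c10.png');snap('wrist','w10.png')
a=cv2.imread('pics/c10.png')[170:270,260:380];cv2.imwrite('pics/c10c.png',cv2.resize(a,None,fx=5,fy=5,interpolation=cv2.INTER_CUBIC))
```

```text
t 11.72 tcp [ 0.4035 -0.0123  0.0313] x [1.    0.003 0.003] z [ 0.004 -0.814 -0.581] j [ 0.447  0.314  1.961 -0.834  1.46   0.808] F [-0.7  3.7 12.2] gap 0.532
```

View pics/w10.png

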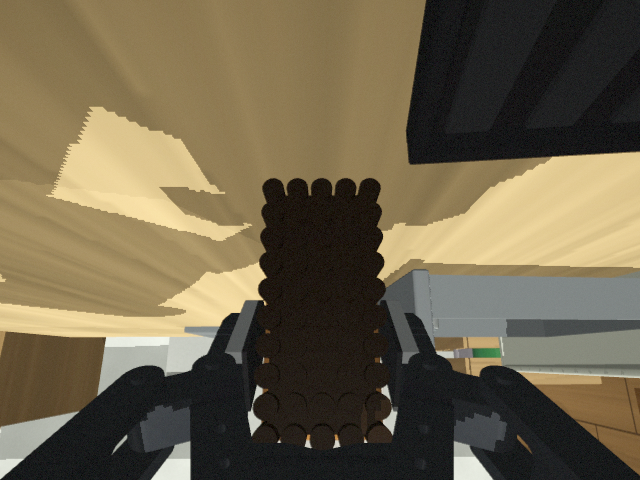

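View pics/c10c.png

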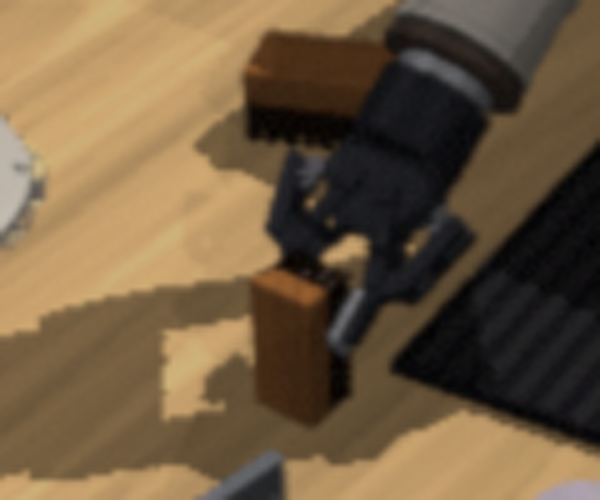

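The grip looks good: the tip reaches about the wood/bristle boundary. Now I'll check where the brush sits relative to the tool.

Run:
```python
from h import *
for y in (.0165,.0185,.0205):
    print(y,[proj('w10.png',(.4035+sx*.023,y+.021,z)).round(1).tolist() for sx in (-1,1) for z in (0,.096)])
B=T4(R.from_euler('z',.2,degrees=True)*R.from_euler('x',90,degrees=True),(.4035,.0185,.048))
G=np.linalg.inv(B)@cur();np.save('G2.npy',G);print(G.round(4))
```

```text
0.0165 [[260.9, 174.1], [248.6, 454.0], [381.2, 173.8], [395.9, 453.2]]
0.0185 [[260.2, 171.7], [247.5, 455.5], [382.0, 171.4], [397.1, 454.6]]
0.0205 [[259.4, 169.3], [246.4, 457.0], [382.8, 169.0], [398.3, 456.2]]
[[ 1.000e+00 -3.300e-03  1.400e-03 -1.000e-04]
 [ 3.500e-03  8.142e-01 -5.806e-01 -1.670e-02]
 [ 7.000e-04  5.806e-01  8.142e-01  3.090e-02]
 [ 0.000e+00  0.000e+00  0.000e+00  1.000e+00]]
```

Run:
```python
from h import *
B=T4(R.from_euler('z',.2,degrees=True)*R.from_euler('x',90,degrees=True),(.4035,.017,.048))
G=np.linalg.inv(B)@cur();np.save('G2.npy',G)
def tgt(yaw,roll,c): cmdT(T4(R.from_euler('z',yaw,degrees=True)*R.from_euler('x',roll,degrees=True),c)@G)
tgt(0,90,(.4035,.017,.15));tgt(-3,135,(.465,-.08,.15));tgt(-6.2,180,(.5315,-.1785,.13));tgt(-6.2,180,(.5315,-.1785,.06));tgt(-6.2,180,(.5315,-.1785,.037))
```

```text
cmd [0.0, 0.0, -0.03, -0.0, 0.0, 3.4] tcp [ 0.4034 -0.0124  0.1333]
cmd [7.5, -0.18, -0.51, 2.03, -2.55, 2.87] tcp [ 0.4644 -0.0889  0.1175]
cmd [14.99, -0.79, -0.84, 4.32, -4.99, 2.31] tcp [ 0.5332 -0.1619  0.1006]
cmd [14.99, -0.79, -0.84, 4.32, -4.99, -0.02] tcp [ 0.5332 -0.1619  0.0306]
cmd [14.99, -0.79, -0.84, 4.32, -4.99, -0.79] tcp [ 0.5332 -0.1619  0.0076]
```

>>> {"op": "servo_tool", "data": {"series": [[0,0,0,0,0,0.8,255],[0,0,0,0,0,1.8,255],[0.5,0,0,0.1,-0.1,2.8,255],[1.5,0,0,0.3,-0.4,3.4,255],[2.6,0,-0.1,0.6,-0.8,3.4,255],[3.7,0,-0.2,0.9,-1.2,3.3,255],[4.8,-0.1,-0.3,1.2,-1.6,3.2,255],[5.9,-0.1,-0.4,1.6,-2,3.1,255],[7,-0.2,-0.5,1.9,-2.4,3,255],[8.1,-0.3,-0.5,2.2,-2.7,2.9,255],[9.2,-0.3,-0.6,2.5,-3.1,2.8,255],[10.3,-0.4,-0.6,2.9,-3.5,2.7,255],[11.4,-0.5,-0.7,3.2,-3.9,2.6,255],[12.5,-0.6,-0.8,3.6,-4.2,2.5,255],[13.6,-0.7,-0.8,3.9,-4.6,2.4,255],[14.5,-0.8,-0.8,4.2,-4.9,2.3,255],[15,-0.8,-0.85,4.3,-5,2.3,255],[15,-0.8,-0.85,4.3,-5,2.3,255],[15,-0.8,-0.85,4.3,-5,2.3,255],[15,-0.8,-0.85,4.3,-5,2.3,255]]}}

```text
time_s: 13.48
tool_pos: [0.5327, -0.1617, 0.1009]
tool_rot: [-2.519, 0.141, -0.045]
force: [0.1, 0.8, -1.6]
finger_gap: 0.529
```

Run:
```python
from h import *
st(); snap('scene','c11.png');snap('wrist','w11.png')
G=np.load('G2.npy');B=cur()@np.linalg.inv(G);print(B.round(4))
im=cv2.imread('pics/c11.png');x,y,w,h=240,200,160,120
import itertools
c=cv2.resize(im[y:y+h,x:x+w],None,fx=5,fy=5,interpolation=cv2.INTER_CUBIC)
for X in itertools.product((-.023,.023),(-.048,.048),(-.021,.021)):
    p=((proj('c11.png',(B@np.r_[X,1])[:3])-[x,y]+.5)*5).astype(int);cv2.circle(c,(int(p[0]),int(p[1])),3,(0,255,0),1)
cv2.imwrite('pics/c11c.png',c)
```

```text
t 13.48 tcp [ 0.5327 -0.1617  0.1009] x [ 0.994 -0.112  0.   ] z [ 0.065  0.577 -0.814] j [-0.747  0.359  1.516  0.488  1.655 -0.69 ] F [ 0.1  0.8 -1.6] gap 0.529
[[ 9.942e-01 -1.080e-01  1.600e-03  5.310e-01]
 [-1.080e-01 -9.942e-01 -7.000e-04 -1.779e-01]
 [ 1.700e-03  5.000e-04 -1.000e+00  1.307e-01]
 [ 0.000e+00  0.000e+00  0.000e+00  1.000e+00]]
```

View pics/c11c.png

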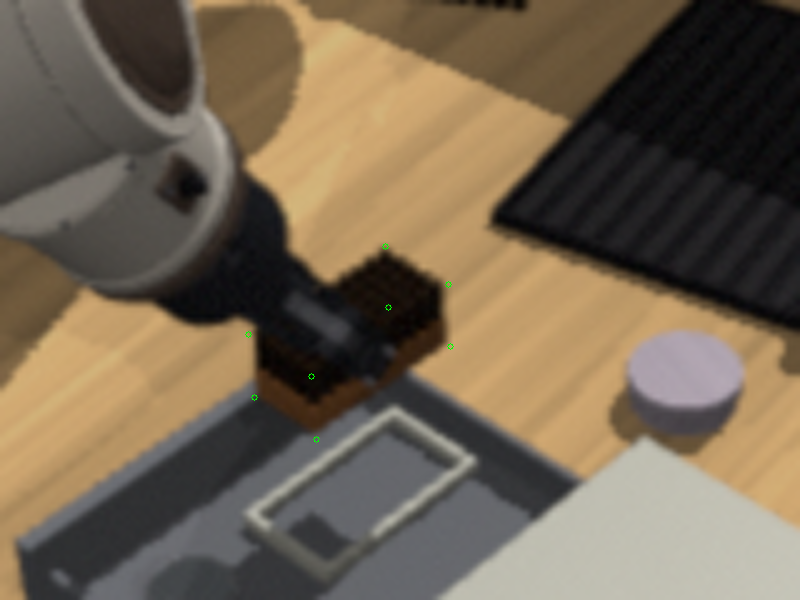

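View pics/w11.png

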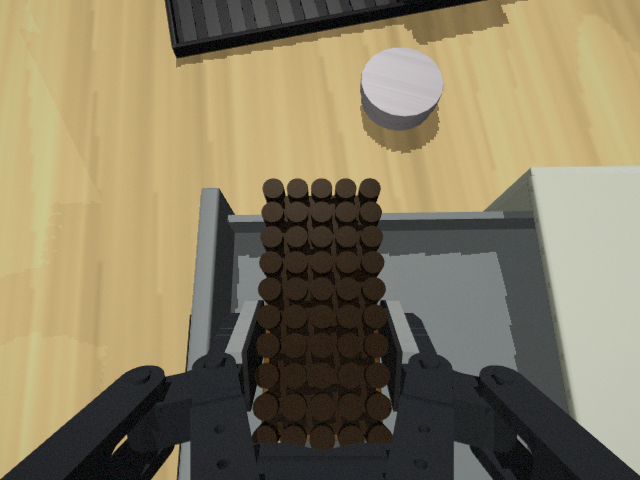

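Bristles are up and the pose is as predicted. I'll descend to just above the pocket walls and look again.

>>> {"op": "servo_tool", "data": {"series": [[0,0,0,0,0,-0.6,255],[0,0,0,0,0,-1.2,255],[0,0,0,0,0,-1.8,255],[0,0,0,0,0,-2.3,255],[0,0,0,0,0,-2.6,255],[0,0,0,0,0,-2.6,255],[0,0,0,0,0,-2.6,255]]}}

```text
time_s: 14.17
tool_pos: [0.5329, -0.1611, 0.0237]
tool_rot: [-2.519, 0.14, -0.046]
force: [0.1, 0.8, -0.9]
finger_gap: 0.526
```

Run:
```python
from h import *
st(); snap('scene','c12.png');snap('wrist','w12.png')
G=np.load('G2.npy');B=cur()@np.linalg.inv(G);print(B[:3,3].round(4))
im=cv2.imread('pics/c12.png');x,y,w,h=260,240,110,90
import itertools
c=cv2.resize(im[y:y+h,x:x+w],None,fx=7,fy=6.6,interpolation=cv2.INTER_CUBIC)
cv2.imwrite('pics/c12c.png',c)
```

```text
t 14.17 tcp [ 0.5329 -0.1611  0.0237] x [ 0.994 -0.111  0.001] z [ 0.065  0.576 -0.815] j [-0.746  0.439  1.578  0.487  1.529 -0.758] F [ 0.1  0.8 -0.9] gap 0.526
[ 0.5314 -0.1781  0.0537]
```

View pics/c12c.png

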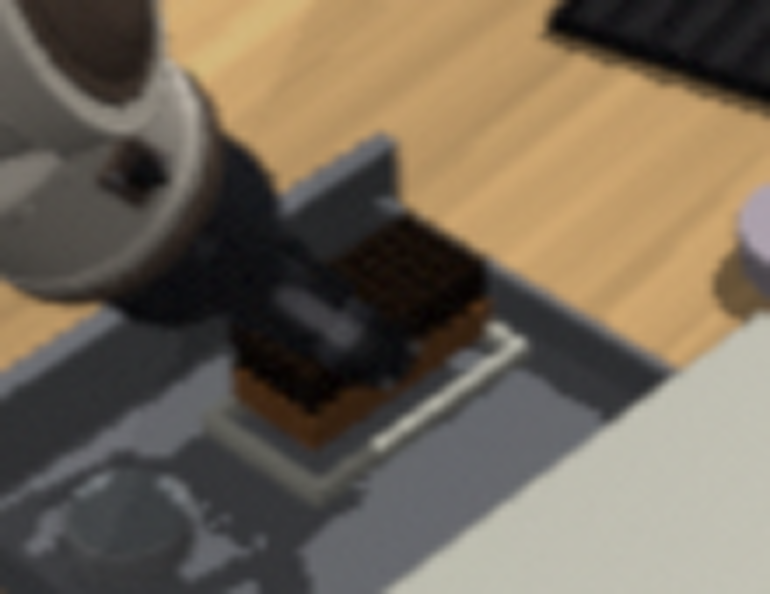

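View pics/w12.png

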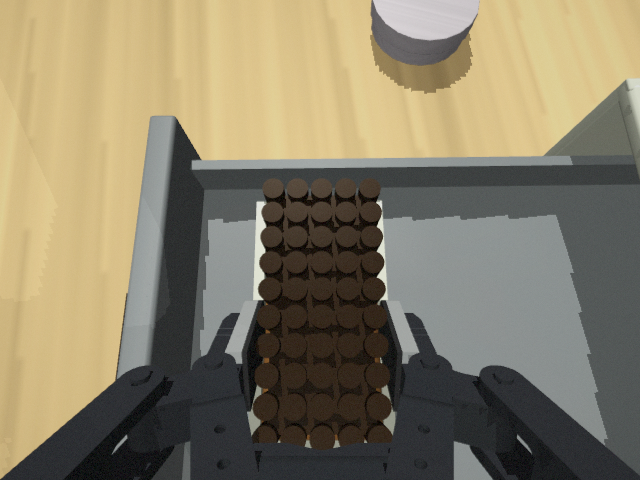

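The pocket frame shows on both sides of the bristles, with far corners at about (256,202) and (385,202). I'll check the alignment numerically.

Run:
```python
from h import *
f='w12.png'
for p in [(256,202),(385.5,202),(248,440),(390,440)]: print(p,atz(f,p,.025).round(4))
im=cv2.imread('pics/'+f)
cv2.imwrite('pics/w12c.png',cv2.resize(im[170:460,225:415],None,fx=3,fy=2.06,interpolation=cv2.INTER_CUBIC))
# predicted pocket outer corners
c=np.array([.5315,-.1785]);a=np.radians(-6.2);x=np.array([np.cos(a),np.sin(a)]);y=np.array([-x[1],x[0]])
for sx in(-.032,.032):
  for sy in (-.057,.057): print(proj(f,np.r_[c+sx*x+sy*y,.025]).round(1))
# brush bottom corners & top
G=np.load('G2.npy');B=cur()@np.linalg.inv(G)
print([proj(f,(B@[sx,sy,-.021,1])[:3]).round(1).tolist() for sx in(-.023,.023) for sy in(-.048,.048)])
```

```text
(256, 202) [ 0.5044 -0.1187  0.025 ]
(385.5, 202) [ 0.5705 -0.1259  0.025 ]
(248, 440) [ 0.494  -0.2288  0.025 ]
(390, 440) [ 0.5551 -0.2356  0.025 ]
[247.2 447.6]
[258.8 201.1]
[395.9 447.2]
[383.4 201. ]
[[261.6, 173.6], [249.0, 448.0], [380.0, 173.3], [393.6, 447.6]]
```

View pics/w12c.png

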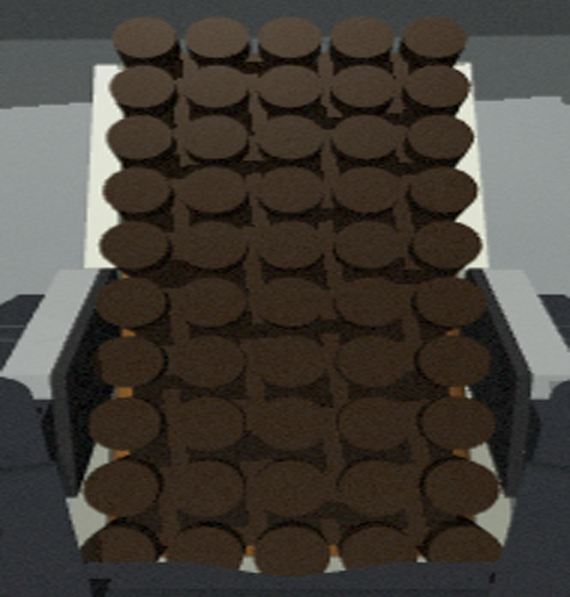

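Alignment is within about 1 mm. I'll insert it slowly.

>>> {"op": "servo_tool", "data": {"series": [[0,0,0,-0.02,-0.03,-0.15,255],[0,0,0,-0.02,-0.03,-0.3,255],[0,0,0,-0.02,-0.03,-0.4,255],[0,0,0,-0.02,-0.03,-0.46,255],[0,0,0,-0.02,-0.03,-0.5,255],[0,0,0,-0.02,-0.03,-0.52,255],[0,0,0,-0.02,-0.03,-0.52,255],[0,0,0,-0.02,-0.03,-0.52,255]]}}

```text
time_s: 14.93
tool_pos: [0.5326, -0.1625, 0.0088]
tool_rot: [-2.52, 0.14, -0.048]
force: [0.4, 0.5, -0.8]
finger_gap: 0.528
```

>>> {"op": "servo_tool", "data": {"series": [[0,0,0,0,0,-0.02,255],[0,0,0,0,0,-0.03,255],[0,0,0,0,0,-0.04,255],[0,0,0,0,0,-0.04,255]]}}

```text
time_s: 15.27
tool_pos: [0.5326, -0.1625, 0.0075]
tool_rot: [-2.52, 0.14, -0.048]
force: [0.0, 0.2, -1.1]
finger_gap: 0.531
```

Run:
```python
from h import *
st(); snap('scene','c13.png');snap('wrist','w13.png')
G=np.load('G2.npy');B=cur()@np.linalg.inv(G);print(B[:3,3].round(4))
im=cv2.imread('pics/c13.png');x,y,w,h=260,240,110,90
a=cv2.resize(im[y:y+h,x:x+w],(440,360),interpolation=cv2.INTER_CUBIC)
b=cv2.resize(cv2.imread('pics/w13.png')[150:470,120:520],(360,288));b=cv2.copyMakeBorder(b,0,72,0,0,0)
cv2.imwrite('pics/v13.png',np.hstack([a,b]))
```

```text
t 15.27 tcp [ 0.5326 -0.1625  0.0075] x [ 0.994 -0.111  0.002] z [ 0.066  0.576 -0.815] j [-0.748  0.458  1.588  0.487  1.503 -0.773] F [ 0.   0.2 -1.1] gap 0.531
[ 0.5308 -0.179   0.037 ]
```

View pics/v13.png

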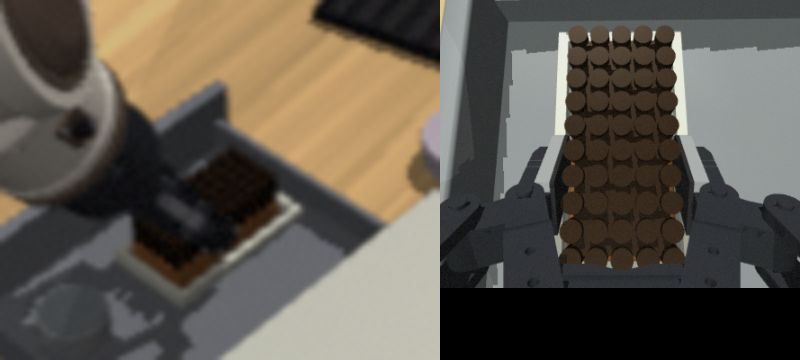

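The brush is inside the frame with no contact yet. I'll go on down in small steps.

>>> {"op": "servo_tool", "data": {"series": [[0,0,0,0,0,-0.03,255],[0,0,0,0,0,-0.05,255],[0,0,0,0,0,-0.07,255],[0,0,0,0,0,-0.07,255]]}}

```text
time_s: 15.7
tool_pos: [0.5332, -0.1626, 0.0071]
tool_rot: [-2.52, 0.139, -0.05]
force: [-2.3, -0.9, 19.0]
finger_gap: 0.534
```

Contact at floor height: the brush bottom works out at 15.6 mm. I'll ease off, release partway and retreat along the tool axis.

>>> {"op": "servo_tool", "data": {"series": [[0,0,0,0,0,0.02,255],[0,0,0,0,0,0.03,255],[0,0,0,0,0,0.03,100],[0,0,0,0,0,0.03,70],[0,0,0,0,0,0.03,60],[0,0,0,0,0,0.03,60],[0,0,0,0,0,0.03,60],[0,0,0,0,0,0.03,60]]}}

```text
time_s: 16.37
tool_pos: [0.5332, -0.1626, 0.0079]
tool_rot: [-2.52, 0.139, -0.05]
force: [-0.3, -0.6, 0.2]
finger_gap: 0.767
```

>>> {"op": "servo_tool", "data": {"series": [[0,0,0,-0.02,-0.2,0.28,60],[0,0,0,-0.06,-0.5,0.7,60],[0,0,0,-0.1,-0.9,1.25,60],[0,0,0,-0.17,-1.5,2.1,60],[0,0,0,-0.25,-2.2,3.1,60],[0,0,0,-0.3,-2.7,3.8,60],[0,0,0,-0.3,-2.7,3.8,60],[0,0,0,-0.3,-2.7,3.8,60]]}}

```text
time_s: 17.03
tool_pos: [0.5244, -0.245, 0.1232]
tool_rot: [-2.521, 0.14, -0.052]
force: [-0.1, 0.4, -0.7]
finger_gap: 0.765
```

Run:
```python
from h import *
st(); snap('scene','c14.png');snap('wrist','w14.png')
im=cv2.imread('pics/c14.png');x,y,w,h=260,240,110,90
a=cv2.resize(im[y:y+h,x:x+w],(440,360),interpolation=cv2.INTER_CUBIC)
b=cv2.resize(cv2.imread('pics/w14.png'),(360,270));b=cv2.copyMakeBorder(b,0,90,0,0,0)
cv2.imwrite('pics/v14.png',np.hstack([a,b]))
```

```text
t 17.03 tcp [ 0.5244 -0.245   0.1232] x [ 0.994 -0.112  0.006] z [ 0.07   0.574 -0.816] j [-0.847  0.426  1.374  0.456  1.762 -0.746] F [-0.1  0.4 -0.7] gap 0.765
```

View pics/v14.png

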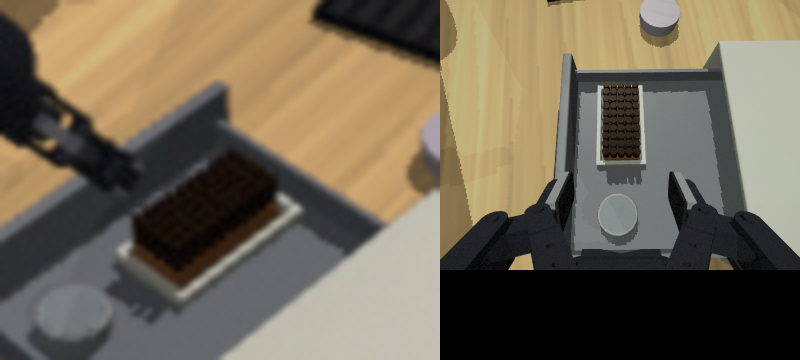

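The brush lies flat in the pocket with bristles up, the gripper is clear and the drawer hasn't moved. Next is the push: fingers shut, tool down, jaws turned across the panel.

Run:
```python
from h import *
Rt=tool(83.8,0)
cmd(Rt,tcp=(.40,-.211,.16)); cmd(Rt,tcp=(.405,-.211,.007))
f='w14.png';
```

```text
cmd [-5.13, -4.07, 14.5, -4.13, 1.08, 1.28] tcp [ 0.4   -0.211  0.16 ]
cmd [-5.13, -4.07, 14.5, -3.96, 1.08, -3.82] tcp [ 0.405 -0.211  0.007]
```

>>> {"op": "servo_tool", "data": {"series": [[0,0,0,-0.2,-0.2,1,60],[-0.4,-0.3,1.1,-0.8,-0.1,1.8,160],[-0.8,-0.6,2.2,-1.5,0.1,2,255],[-1.2,-0.9,3.3,-2.2,0.3,2,255],[-1.6,-1.2,4.4,-2.9,0.5,2,255],[-2,-1.5,5.5,-3.5,0.7,2,255],[-2.4,-1.9,6.7,-4,0.9,1.8,255],[-2.8,-2.2,7.9,-4.1,1,1.6,255],[-3.2,-2.5,9,-4.1,1.1,1.4,255],[-3.6,-2.8,10.1,-4.1,1.1,1.3,255],[-4,-3.1,11.2,-4.1,1.1,1.3,255],[-4.4,-3.5,12.4,-4.1,1.1,1.3,255],[-4.8,-3.8,13.5,-4.1,1.1,1.3,255],[-5.1,-4.1,14.5,-4.1,1.1,1.3,255],[-5.1,-4.1,14.5,-4.1,1.1,1.3,255],[-5.1,-4.1,14.5,-4.1,1.1,1.3,255],[-5.1,-4.1,14.5,-4.1,1.1,1.3,255]]}}

```text
time_s: 18.55
tool_pos: [0.4007, -0.2097, 0.1601]
tool_rot: [-2.335, -2.096, -0.003]
force: [-0.3, 0.5, -0.6]
finger_gap: 0.005
```

Run:
```python
from h import *
st(); cmd(tool(83.8,0),tcp=(.405,-.211,.008)); snap('wrist','w15.png')
```

```text
t 18.55 tcp [ 0.4007 -0.2097  0.1601] x [0.108 0.994 0.005] z [-0.001  0.005 -1.   ] j [-0.655 -0.09   1.761  0.003  1.475 -2.118] F [-0.3  0.5 -0.6] gap 0.005
cmd [-0.05, -0.01, -0.0, 0.14, -0.04, -5.07] tcp [ 0.405 -0.211  0.008]
```

View pics/w15.png

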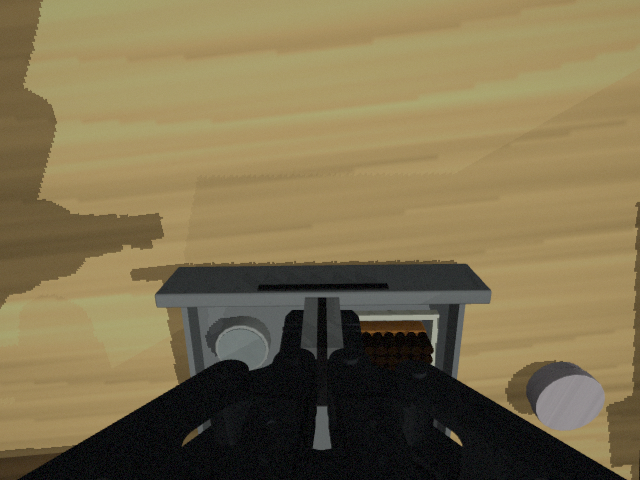

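The shut fingers are in front of the panel, whose outer face is at v≈265–300. I'll descend, then push.

>>> {"op": "servo_tool", "data": {"series": [[0,0,0,0,0,-1,255],[0,0,0,0,0,-2,255],[0,0,0,0,0,-3,255],[0,0,0,0.05,0,-4,255],[0,0,0,0.1,0,-4.8,255],[0,0,0,0.1,0,-5,255],[0,0,0,0.1,0,-5,255]]}}

```text
time_s: 19.18
tool_pos: [0.4029, -0.2094, 0.0085]
tool_rot: [-2.333, -2.091, -0.002]
force: [0.2, -1.1, 0.2]
finger_gap: -0.001
```

Run:
```python
from h import *
st(); snap('scene','c16.png');snap('side','s16.png')
im=cv2.imread('pics/c16.png');x,y,w,h=220,200,150,135
a=cv2.resize(im[y:y+h,x:x+w],(400,360),interpolation=cv2.INTER_CUBIC)
im=cv2.imread('pics/s16.png');x,y,w,h=290,150,150,135
b=cv2.resize(im[y:y+h,x:x+w],(400,360),interpolation=cv2.INTER_CUBIC)
cv2.imwrite('pics/v16.png',np.hstack([a,b]))
```

```text
t 19.18 tcp [ 0.4029 -0.2094  0.0085] x [0.109 0.994 0.007] z [-0.005  0.008 -1.   ] j [-0.652  0.055  1.947  0.003  1.148 -2.114] F [ 0.2 -1.1  0.2] gap -0.001
```

View pics/v16.png

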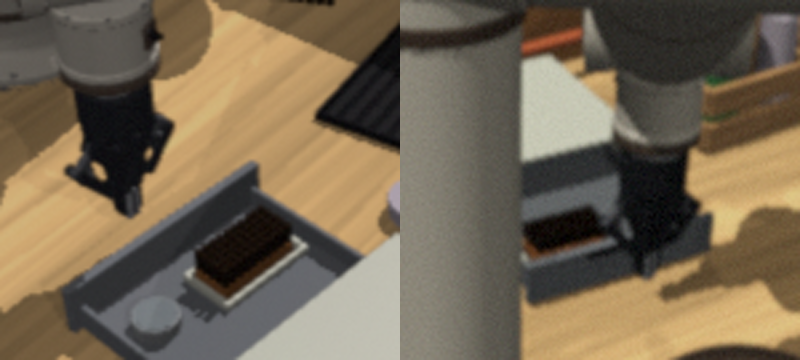

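>>> {"op": "servo_tool", "data": {"series": [[0,0,0,0.4,-0.04,0,255],[0,0,0,0.8,-0.08,0,255],[0,0,0,1,-0.11,0,255],[0,0,0,1.1,-0.12,0,255],[0,0,0,1.2,-0.13,0,255],[0,0,0,1.3,-0.14,0,255],[0,0,0,1.4,-0.15,0,255],[0,0,0,1.52,-0.165,0,255],[0,0,0,1.66,-0.18,0,255],[0,0,0,1.82,-0.2,0,255],[0,0,0,2,-0.22,0,255],[0,0,0,2.2,-0.24,0,255],[0,0,0,2.4,-0.26,0,255],[0,0,0,2.6,-0.28,0,255],[0,0,0,2.8,-0.3,0,255],[0,0,0,3,-0.325,0,255],[0,0,0,3.2,-0.35,0,255],[0,0,0,3.35,-0.365,0,255],[0,0,0,3.45,-0.375,0,255],[0,0,0,3.5,-0.38,0,255]]}}

```text
time_s: 20.95
tool_pos: [0.5096, -0.2218, 0.0109]
tool_rot: [-2.336, -2.094, -0.004]
force: [-2.7, 1.7, 0.2]
finger_gap: 0.004
```

Run:
```python
from h import *
st(); snap('scene','c17.png')
im=cv2.imread('pics/c17.png');x,y,w,h=220,190,200,150
cv2.imwrite('pics/v17.png',cv2.resize(im[y:y+h,x:x+w],(800,600),interpolation=cv2.INTER_CUBIC))
```

```text
t 20.95 tcp [ 0.5096 -0.2218  0.0109] x [0.109 0.994 0.004] z [-0.001  0.005 -1.   ] j [-0.551  0.248  1.716  0.004  1.181 -2.015] F [-2.7  1.7  0.2] gap 0.004
```

View pics/v17.png

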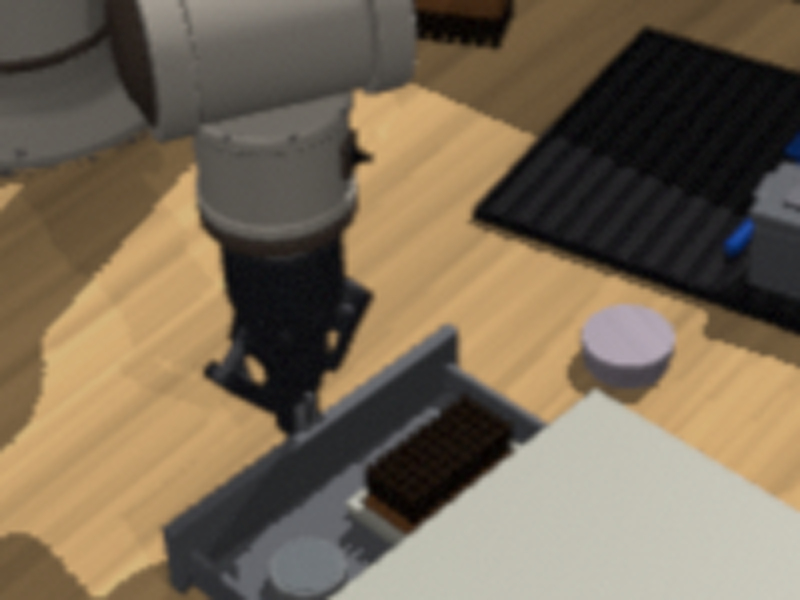

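The drawer is sliding, at about 3 N, and the brush is steady. I'll continue.

>>> {"op": "servo_tool", "data": {"series": [[0,0,0,0.15,-0.016,0,255],[0,0,0,0.35,-0.04,0,255],[0,0,0,0.55,-0.06,0,255],[0,0,0,0.75,-0.08,0,255],[0,0,0,0.95,-0.1,0,255],[0,0,0,1.15,-0.125,0,255],[0,0,0,1.35,-0.145,0,255],[0,0,0,1.55,-0.17,0,255],[0,0,0,1.75,-0.19,0,255],[0,0,0,1.95,-0.21,0,255],[0,0,0,2.15,-0.23,0,255],[0,0,0,2.35,-0.255,0,255],[0,0,0,2.55,-0.275,0,255],[0,0,0,2.7,-0.29,0,255],[0,0,0,2.85,-0.31,0,255],[0,0,0,3,-0.325,0,255],[0,0,0,3.1,-0.335,0,255],[0,0,0,3.2,-0.345,0,255],[0,0,0,3.25,-0.35,0,255],[0,0,0,3.3,-0.355,0,255]]}}

```text
time_s: 22.67
tool_pos: [0.6088, -0.2326, 0.011]
tool_rot: [-2.336, -2.094, -0.004]
force: [-2.7, 0.5, -0.1]
finger_gap: -0.0
```

Run:
```python
from h import *
st(); snap('scene','c18.png')
im=cv2.imread('pics/c18.png');x,y,w,h=220,190,200,150
cv2.imwrite('pics/v18.png',cv2.resize(im[y:y+h,x:x+w],(800,600),interpolation=cv2.INTER_CUBIC))
```

```text
t 22.67 tcp [ 0.6088 -0.2326  0.011 ] x [0.109 0.994 0.004] z [-0.001  0.005 -1.   ] j [-0.485  0.428  1.472  0.004  1.245 -1.948] F [-2.7  0.5 -0.1] gap -0.0
```

View pics/v18.png

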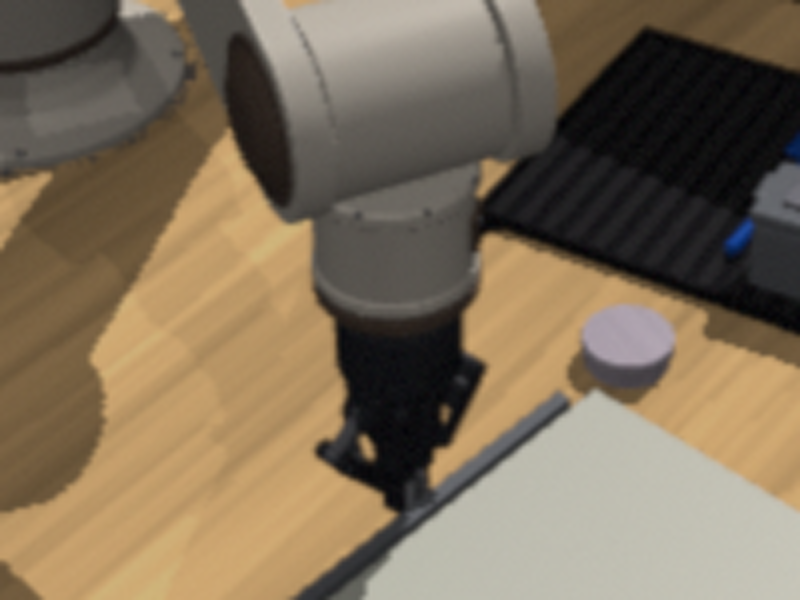

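>>> {"op": "servo_tool", "data": {"series": [[0,0,0,0.06,-0.006,0,255],[0,0,0,0.12,-0.013,0,255],[0,0,0,0.18,-0.02,0,255],[0,0,0,0.24,-0.026,0,255],[0,0,0,0.3,-0.03,0,255],[0,0,0,0.35,-0.038,0,255],[0,0,0,0.4,-0.043,0,255]]}}

```text
time_s: 23.3
tool_pos: [0.6211, -0.2339, 0.011]
tool_rot: [-2.336, -2.095, -0.004]
force: [-1.6, 1.9, 0.5]
finger_gap: 0.002
```

>>> {"op": "servo_tool", "data": {"series": [[0,0,0,0.05,-0.005,0,255],[0,0,0,0.1,-0.01,0,255],[0,0,0,0.15,-0.016,0,255]]}}

```text
time_s: 23.55
tool_pos: [0.6256, -0.2343, 0.011]
tool_rot: [-2.336, -2.094, -0.003]
force: [-20.8, 4.4, 6.3]
finger_gap: 0.001
```

>>> {"op": "servo_tool", "data": {"series": [[0,0,0,0.03,-0.003,0,255],[0,0,0,0.03,-0.003,0,255],[0,0,0,0.03,-0.003,0,255]]}}

```text
time_s: 23.8
tool_pos: [0.6254, -0.2343, 0.011]
tool_rot: [-2.334, -2.093, -0.001]
force: [-13.6, 4.3, 6.0]
finger_gap: 0.0
```

Run:
```python
from h import *
st(); snap('scene','c19.png')
im=cv2.imread('pics/c19.png');x,y,w,h=220,210,180,135
cv2.imwrite('pics/v19.png',cv2.resize(im[y:y+h,x:x+w],(800,600),interpolation=cv2.INTER_CUBIC))
```

```text
t 23.8 tcp [ 0.6254 -0.2343  0.011 ] x [0.109 0.994 0.005] z [-0.004  0.005 -1.   ] j [-0.475  0.46   1.425  0.003  1.262 -1.938] F [-13.6   4.3   6. ] gap 0.0
```

View pics/v19.png

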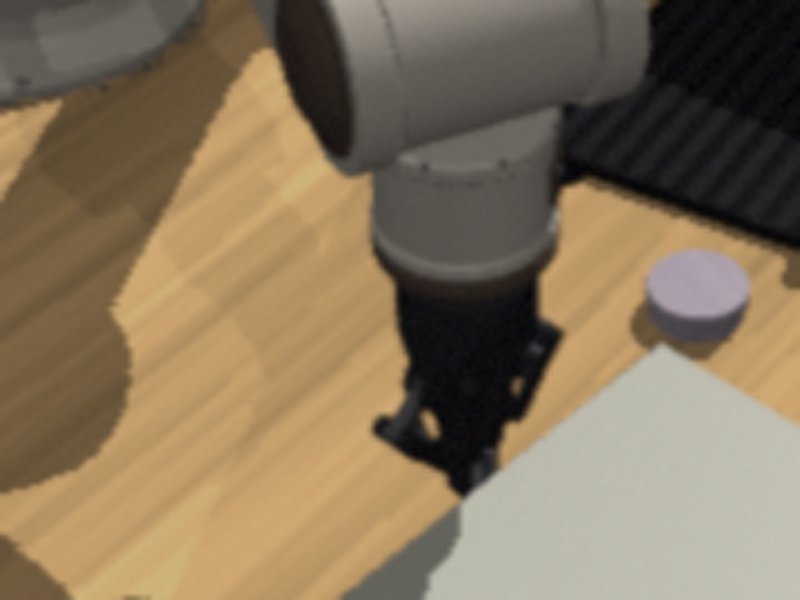

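>>> {"op": "servo_tool", "data": {"series": [[0,0,0,0.04,-0.004,0,255],[0,0,0,0.07,-0.007,0,255],[0,0,0,0.07,-0.007,0,255],[0,0,0,0.07,-0.007,0,255]]}}

```text
time_s: 24.18
tool_pos: [0.6253, -0.2342, 0.011]
tool_rot: [-2.332, -2.09, 0.004]
force: [-25.2, 4.6, 13.4]
finger_gap: 0.0
```

>>> {"op": "servo_tool", "data": {"series": [[0,0,0,-0.1,0.01,0,255],[0,0,0,-0.4,0.04,0,255],[0,0,0,-1,0.1,0,255],[0,0,0,-2,0.2,0.5,255],[0,0,0,-3.2,0.3,1.5,255],[0,0,0,-4.4,0.4,3,255],[0,0,0,-5.4,0.5,4.5,255],[0,0,0,-6,0.5,6,255],[0,0,0,-6,0.5,7,255],[0,0,0,-6,0.5,7.5,255],[0,0,0,-6,0.5,7.5,255],[0,0,0,-6,0.5,7.5,255]]}}

```text
time_s: 25.18
tool_pos: [0.4456, -0.2199, 0.2385]
tool_rot: [-2.336, -2.093, 0.002]
force: [-0.1, -0.2, -0.7]
finger_gap: -0.005
```

Run:
```python
from h import *
st(); snap('scene','c20.png');snap('side','s20.png');snap('wrist','w20.png')
a=cv2.imread('pics/c20.png')[170:350,280:480];b=cv2.imread('pics/s20.png')[150:330,150:350]
cv2.imwrite('pics/v20.png',np.hstack([cv2.resize(a,(400,360)),cv2.resize(b,(400,360))]))
```

```text
t 25.18 tcp [ 0.4456 -0.2199  0.2385] x [0.109 0.994 0.002] z [-0.004  0.003 -1.   ] j [-0.614 -0.021  1.538  0.     1.63  -2.075] F [-0.1 -0.2 -0.7] gap -0.005
```

View pics/v20.png

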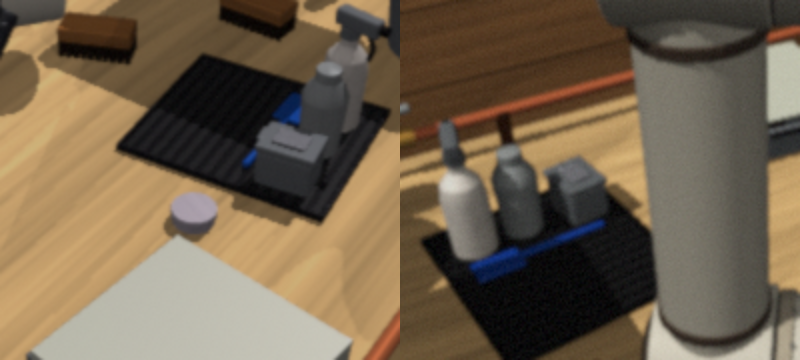

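View pics/w20.png

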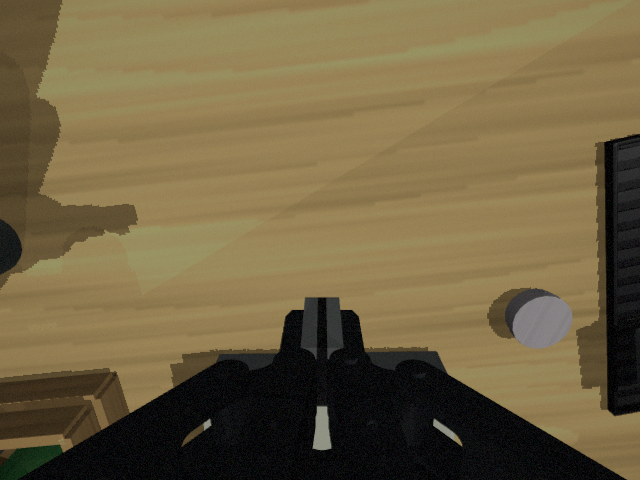

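All bystanders look undisturbed. I'll move the wrist over the panel/kit junction to check that the drawer is home.

>>> {"op": "servo_tool", "data": {"series": [[0,0,0,0.8,0,1,255],[0,0,0,1.8,0,2,255],[0,0,0,2.8,-0.2,2.4,255],[0,0,0,3.8,-0.2,2.4,255],[0,0,0,4.8,-0.2,2.4,255],[0,0,0,5.5,-0.2,2.4,255],[0,0,0,5.5,-0.2,2.4,255],[0,0,0,5.5,-0.2,2.4,255],[0,0,0,5.5,-0.2,2.4,255]]}}

```text
time_s: 26.08
tool_pos: [0.6097, -0.225, 0.3057]
tool_rot: [-2.329, -2.089, 0.005]
force: [-0.1, -0.4, 0.0]
finger_gap: -0.001
```

Run:
```python
from h import *
st(); snap('wrist','w21.png')
```

```text
t 26.08 tcp [ 0.6097 -0.225   0.3057] x [0.109 0.994 0.006] z [-0.011  0.008 -1.   ] j [-0.473  0.314  1.023  0.002  1.818 -1.934] F [-0.1 -0.4  0. ] gap -0.001
```

View pics/w21.png

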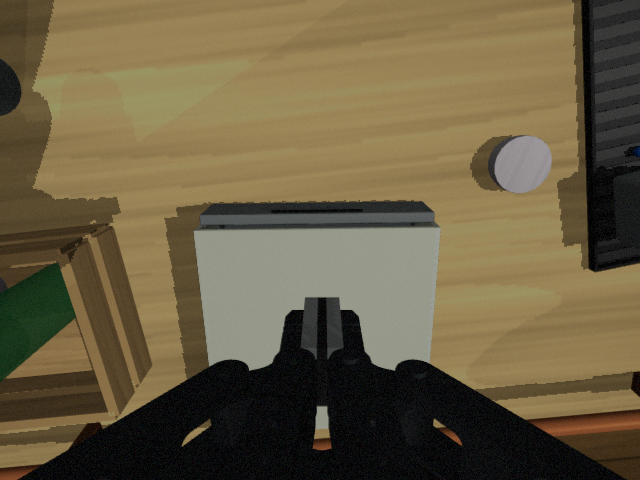

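Run:
```python
from h import *
f='w21.png';im=cv2.imread('pics/'+f)
cv2.imwrite('pics/w21c.png',cv2.resize(im[190:245,185:450],(795,330),interpolation=cv2.INTER_CUBIC))
for p in [(202,215),(433,210),(202,223),(433,220)]: print('z64',p,atz(f,p,.064).round(4))
for p in [(195,230),(438,226)]: print('z82',p,atz(f,p,.082).round(4))
```

```text
z64 (202, 215) [ 0.6259 -0.3572  0.064 ]
z64 (433, 210) [ 0.6478 -0.1082  0.064 ]
z64 (202, 223) [ 0.6348 -0.359   0.064 ]
z64 (433, 220) [ 0.659  -0.1084  0.064 ]
z82 (195, 230) [ 0.637  -0.3618  0.082 ]
z82 (438, 226) [ 0.6606 -0.1081  0.082 ]
```

View pics/w21c.png

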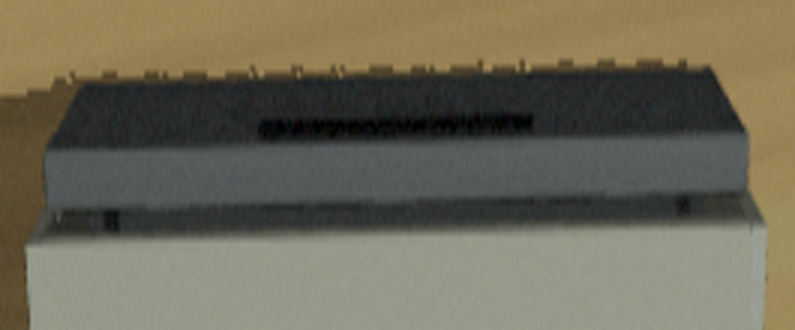

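Run:
```python
from h import *
f='w21.png'
for y0,x0 in [(-.3618,.637),(-.1081,.6606)]:
    for dx in (0,-.002,-.005,-.010): print(dx,proj(f,(x0+dx,y0,.064)).round(1), 'outer',proj(f,(x0+dx-.012,y0,.064)).round(1))
print('kit z74',proj(f,(.637,-.3618,.074)),proj(f,(.637,-.3618,.082)))
```

```text
0 [199.9 225.2] outer [197.7 214.6]
-0.002 [199.5 223.5] outer [197.3 212.8]
-0.005 [199.  220.8] outer [196.7 210.1]
-0.01 [198.  216.4] outer [195.8 205.6]
0 [433.3 221.4] outer [433.1 210.7]
-0.002 [433.3 219.6] outer [433. 209.]
-0.005 [433.2 217. ] outer [433.  206.3]
-0.01 [433.1 212.5] outer [432.9 201.8]
kit z74 [197.24984949 227.81452965] [195.03929751 229.98495313]
```

The panel's inner face lies in the kit's front plane within about 1 mm: the edges were seen at v≈215 and 224 on the left, against 214.6 and 225.2 predicted for home. The drawer is home, so I'm handing in.

Run:
```python
from h import *
st(); print(manip.close_job())
```

```text
t 26.13 tcp [ 0.6094 -0.2251  0.3064] x [0.109 0.994 0.006] z [-0.01   0.007 -1.   ] j [-0.473  0.313  1.023  0.002  1.818 -1.934] F [-0.6 -0.2  1. ] gap 0.001
the job is handed in; nothing more can be done
None
```

The shoe brush is in the drawer's pocket, lying flat on its wooden back with the bristles up. The drawer is pushed home, and I handed the job in at about 26 s.

**What I did:** I took the brush from the tray and stood it on its end on the free table. I then gripped it again from the bristle side, turned it a second 90° and lowered it into the pocket until it touched the floor. After letting go, I pushed the drawer in with the fingers shut.

**Last checks:**
- **Brush:** it was upright in the pocket frame after release and still steady partway through the push. I could not see it once the drawer was shut.
- **Drawer:** it stopped firmly at about 20–25 N. The wrist camera showed the panel flush with the kit front to about 1 mm.
- **Surroundings:** the tub, shaker, spray, spatula and tin looked undisturbed. I did not check the can closely, but the arm did not go near it. The arm was well clear when I handed in.

**What disagreed:** in the images the fingertips were about 30 mm short of the reported TCP. The first grip was therefore shallower than planned, though it held. I allowed for this in the second grip and the push.

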